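Empty the hardware cup for the photo tray

TASK

Fetch the steel cup out from under the lamp by its black handle, tip all five pieces of fixator hardware out of it into the shallow tray, and stand the empty cup upright on its cork coaster again, setting it down gently. Then slide the tray along the desk until the dot on its tab is right under the tip of the copy stand's pointer, and let go. Don't knock the lamp or shift the other things lying on the desk.

Things in the scene. Friction and masses are not known exactly. Their poses are not given: they have to be found in the camera images.
- cup: Loose round steel cup, flared: 52 mm high, outer radius 28 mm at the foot, 53 mm at the rim, wall 3 mm, base 4 mm, 0.2 kg (x 0.8 to 1.2). Origin: centre of its underside, z up. Flat black handle level along its -x: x -102 to -52 mm, 14 mm thick (y), z 25 to 49 mm. Starts on the coaster, under the lamp's bar, handle roughly towards the robot, the five parts inside
- cup_grip (a point): Middle of the cup's handle: 77 mm from the cup's axis along -x and 37 mm above its underside; axes as the cup
- cup_rim (a point): Centre of the cup's mouth, 52 mm above its underside; axes as the cup
- coaster: Fixed cork disc, radius 48 mm, 6 mm thick, the cup's place; origin at the centre of its underside (on the desk)
- lamp: Fixed desk lamp: column 350 mm high on a disc foot of radius 55 mm, origin under the column. A rigid LED bar 44 mm wide (x -22 to +22 mm) runs from the column along its own -y to y = -320 mm, underside 135 mm and top 157 mm above the desk. It passes over the cup's handle and near rim: no room to come straight down on the handle
- tray: Loose shallow aluminium tray, 130 mm along x, 150 mm along y, walls 30 mm high and 4 mm thick, floor 4 mm, 0.5 kg (varies 0.8 to 1.2 times), slides on the desk with ordinary friction. Origin at the centre of its underside. On its -x wall an upright lug, on its +x wall a flat tab with a dot
- tray_lug (a point): Grip point of the tray's lug, an upright block 34 mm along x, 12 mm thick along y, 46 mm tall from the desk, at x = -81 mm of the tray; this point is 36 mm above the tray's underside; axes as the tray
- tray_dot (a point): Dark dot, 9 mm across, on the tray's tab (34 x 34 mm), at x = +83 mm and 31 mm above the tray's underside; axes as the tray
- pointer_tip (a point): Tip of the fixed copy stand's pointer, 46 mm above the desk, pointing down. Its rod (10 mm thick) goes up to an arm (18 mm wide, 196 to 214 mm above the desk) that runs along the stand's +x, away from the robot, to a column 165 mm off on a foot 100 x 160 x 16 mm; axes as the stand
- part0: Steel hex nut 19 mm across corners, 14 mm thick, polished, slippery steel, about 22 g; origin at its middle
- part1: Steel clamp block 15 x 13 x 14 mm, polished, slippery steel, about 22 g; origin at its middle
- part2: Steel hex nut 19 mm across corners, 14 mm thick, polished, slippery steel, about 22 g; origin at its middle
- part3: Steel clamp block 15 x 13 x 14 mm, polished, slippery steel, about 22 g; origin at its middle
- part4: Short steel sleeve 16 mm in diameter, 16 mm long, polished, slippery steel, about 22 g; origin at its middle
- glue: Bystander: white glue bottle, radius 21 mm, 120 mm high, origin under its centre
- mouse: Bystander: black round computer mouse, radius 31 mm, 31 mm high, origin under its centre
- ring: Bystander: flat dark fixator ring, outer radius 68 mm, 6 mm thick, origin under its centre
- shears: Bystander: scissors lying along its x, 170 mm long, 10 mm high, origin near the pivot
Things that resemble listed ones, but are neither listed nor needed, are in the scene too. What is shaped like the cup but pink is not meant.

How it is judged:
By the outcome, as a careful person would: the job done as asked, in the order asked, and still so for the second after the job is handed in, with the robot touching nothing.
It also fails if it takes over 72 s, if anything falls off the work surface, if the arm or the gripper's body presses on something with over 40 N, if the wrist force passes 120 N, or if a joint passes its speed limit or range.

ROBOT

A 6-joint arm with a two-finger parallel gripper is mounted at the origin on the work surface. World frame = base frame: x ahead of the robot, y to its left, z up, the work surface at z = 0. Lengths are in m, angles in degrees, forces in N, time in s.
With the tool pointing down it reaches from about 0.4 to 0.825 m from the base axis. Payload 7 kg.
Tool frame: the origin (TCP) lies midway between the tips of the shut fingers; the grasp point (between the pads) lies r.hold_point_z behind it (r.hold_point_z is the distance from the TCP to the grasp point, in m); z points along the fingers, x is the direction in which the jaws open and shut, and the axes are right-handed (so a half turn about z gives the same grasp; the last joint's range is limited). The gripper opens to 88 mm and grips with 3 to 60 N. Pads are 19 mm wide; open, the fingers measure 130 mm over their backs; the gripper's body (78 mm by 193 mm) begins 47 mm behind the grasp point.
Start: joints at [-57.92, 20.546, 0.682, 0, -70.136, -16.507], TCP at [0.181, -0.65, 0.227] pointing down, gripper open.
Joint ranges: [-176.03, 176.03], [-82.01, 121.73], [-58.28, 71.71], [-173.87, 95.51], [-174.79, -0.11], [-173.66, 173.66]. Speed limits (degrees/s): [136.94, 136.94, 172.46, 180, 180, 180].

INTERFACE

Orientations are given as [roll, pitch, yaw] about the fixed x, y, z axes, in that order (R = Rz(yaw) Ry(pitch) Rx(roll)).
In Python, from plant import get_state, viewer, close_job, r gives the robot as it stands.
- The arm moves only by the tool apply_moves, never from a script. Its argument "plan" is a list of rows, each a list of 3 entries, a list of its own where there are three numbers: the closure in counts, from 0 (fully open) to 255 (shut), then the shift along the tool's x, y, z in units of 50 mm (1.0 is 50 mm), then the turn about the tool's z in units of 6 degrees (1.0 is 6 degrees). A call has 1 to 12 rows; each row shifts and turns the commanded pose from where the row before left it, along the tool's axes as they then stand; what a row does not reach is not made up. A row lasts 1/8 s, in which the tool goes at most 62.5 mm and 10.7 degrees, less where a joint would pass 70% of its speed; a pose out of reach is approached as far as the arm can. A call is refused whole if a number of a shift passes 1 or a number of a turn 1, either way. A call with a gripper value outside its range is refused whole. The fingers move at their own pace and stop on an object; "squeeze" is the grip in N (left out, the last holds). Time passes only in rows, so rows that do not move let the fingers close. It gives the time, the measured TCP pose, the force and the opening at its end, in the units of the state.
- get_state(): the state, without advancing time (a new reading comes with each control period).
- viewer.capture(name): name is "side" or "top"; returns a dict with "frame" (420x560x3 uint8, blue, green, red), "K" (3x3 intrinsics, pixels), "D" ([k1, k2, p1, p2, k3] as OpenCV has them; the pictures are not rectified), "R" (3x3) and "t" (3): a world point X has camera coordinates R X + t. Camera axes: x right, y down, z forward; pixel columns grow to the right and rows downward; lengths in m; the calibration is good to about 2 mm. A picture is of the moment at which its call begins. There is no depth.
- close_job(): hands the job in, once; it reports no verdict.
The state is a dict: "time_s": time; "joints": joint angles; "qd": joint speeds; "joint_torque": joint torques, N m; "tcp_pos": TCP position; "eef_rot": TCP orientation; "contact_force": force on the tool from outside, world axes, zero at the start; "moment": the same for the moment, N m; "gripper_width": finger opening in m.
Only numpy, scipy, OpenCV 4.12 (cv2) and the standard library are available. Lean on these libraries where they do the work, as an engineer would, in place of code of your own. Each camera call takes 0.05 s, during which the arm holds its last target.

## Working session

There is one attempt and no reset: what is moved stays moved. The work goes in short steps, Python scripts to look and compute and a tool call to move; the robot and the scene stay as the last step left them, time stands still between calls to the robot, and variables do not carry over. Pictures are saved under pics/ and viewed, and the job is handed in when it is done.

Besides the shell and the picture viewer there is one more tool, called after "Request:" as a command line: name --argument value ..., lists and objects as JSON in quotes. apply_moves: Moves the arm, as the interface text tells. Its arguments: {"type":"object","properties":{"plan":{"type":"array","items":{"type":"array"}},"squeeze":{"type":"number"}},"required":["plan"]}

```bash
mkdir -p pics; ls; cat > h.py <<'E'
import cv2,numpy as np,json
from plant import get_state,viewer,r
def cap(n,tag):
    d=viewer.capture(n); cv2.imwrite(f'pics/{tag}.png',d['frame'])
    np.savez(f'pics/{tag}.npz',**{k:np.array(v) for k,v in d.items()}); return d
def load(tag): return np.load(f'pics/{tag}.npz')
def ray(d,u,v):
    K=np.array(d['K'],float);D=np.array(d['D'],float);R=np.array(d['R'],float);t=np.array(d['t'],float).ravel()
    p=cv2.undistortPoints(np.array([[[u,v]]],float),K,D)[0,0]
    return -R.T@t, R.T@np.array([p[0],p[1],1.])
def atz(d,u,v,z):
    c,w=ray(d,u,v); return c+w*(z-c[2])/w[2]
def proj(d,X):
    K=np.array(d['K'],float);D=np.array(d['D'],float);R=np.array(d['R'],float);t=np.array(d['t'],float).ravel()
    return cv2.projectPoints(np.array(X,float).reshape(-1,1,3),cv2.Rodrigues(R)[0],t,K,D)[0][:,0]
def tri(obs):
    A=np.zeros((3,3));b=np.zeros(3)
    for d,u,v in obs:
        c,w=ray(d,u,v);w=w/np.linalg.norm(w);P=np.eye(3)-np.outer(w,w);A+=P;b+=P@c
    return np.linalg.solve(A,b)
def crop(tag,x0,y0,x1,y1,s,out):
    f=cv2.imread(f'pics/{tag}.png')[y0:y1,x0:x1]; f=cv2.resize(f,None,fx=s,fy=s,interpolation=cv2.INTER_CUBIC)
    for x in range((x0+19)//20*20,x1,20): cv2.putText(f,str(x),(int((x-x0)*s),8),0,.3,(0,0,255)); cv2.line(f,(int((x-x0)*s),10),(int((x-x0)*s),16),(0,0,255))
    for y in range((y0+19)//20*20,y1,20): cv2.putText(f,str(y),(0,int((y-y0)*s)+3),0,.3,(0,0,255)); cv2.line(f,(22,int((y-y0)*s)),(28,int((y-y0)*s)),(0,0,255))
    cv2.imwrite(f'pics/{out}.png',f)
E
python3 - <<'E'
from h import *
print(get_state(),r.hold_point_z,[a for a in dir(r) if a[0]!='_'])
for n in('side','top'):
    d=cap(n,n+'0');print(n,-np.array(d['R']).T@np.array(d['t']).ravel(),np.array(d['R'])[2])
E
```

```text
pics
{'time_s': 0.0, 'joints': array([-5.79165453e+01,  2.05907652e+01,  6.34599450e-01, -2.10033499e-02,
       -7.01360928e+01, -1.65066361e+01]), 'qd': array([ 0.01313158, -0.01942971,  0.00660296, -0.0324653 , -0.0659449 ,
       -0.01353098]), 'joint_torque': array([-5.36384887e-04, -5.82721031e+01,  2.93068510e+01,  6.99753553e+00,
        6.93037538e-03, -1.14324419e-04]), 'tcp_pos': array([ 0.18110407, -0.64974509,  0.22563375]), 'eef_rot': array([-1.79992715e+02, -9.40668049e-02,  1.05569660e+02]), 'contact_force': array([-0.75703685,  0.52415197, -0.26758913]), 'moment': array([-0.00238427, -0.02781259, -0.0530956 ]), 'gripper_width': 0.08744392879745494} 0.0188 ['Unreachable', 'hold_point_z']
side [0.77337869 1.19528359 1.4542628 ] [-0.15706969 -0.59701199 -0.78670566]
top [0.32720895 0.09597375 1.77734823] [ 8.94312618e-02  4.52653744e-05 -9.95992996e-01]
```

View pics/side0.png

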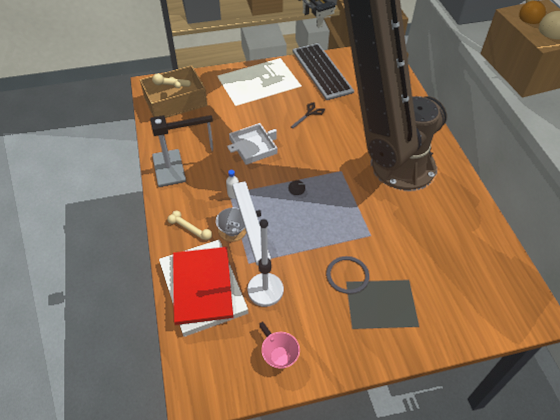

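View pics/top0.png

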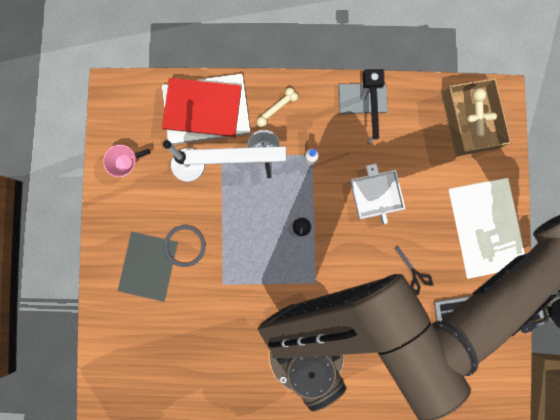

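Top view: the steel cup is under the bar at about (264,142) with its handle toward (268,172), and the pink look-alike at (120,160) is not meant. The tray is at (377,193), the pointer near (372,140). In the side view the steel cup is at (231,223) and the tray at (253,143). I'll enlarge both.

```bash
python3 - <<'E'
from h import *
crop('top0',225,115,335,195,7,'c1'); crop('top0',330,100,430,235,4.4,'c2')
crop('side0',200,160,310,270,5.4,'c3'); crop('side0',145,100,290,195,5.5,'c4')
E
```

```text
(no output)
```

View pics/c1.png

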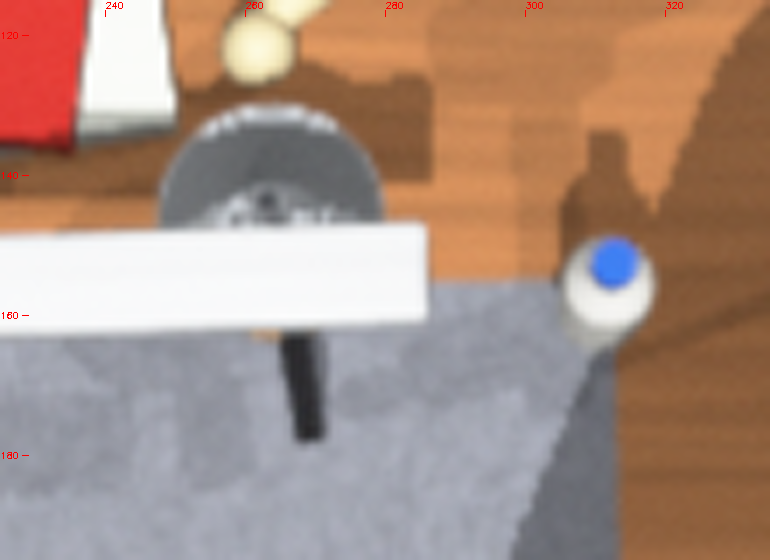

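View pics/c2.png

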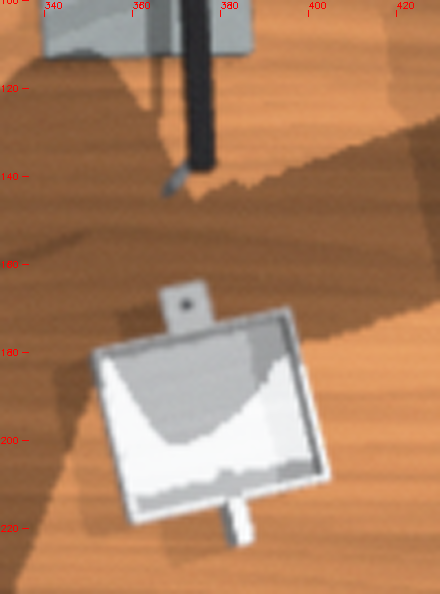

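View pics/c3.png

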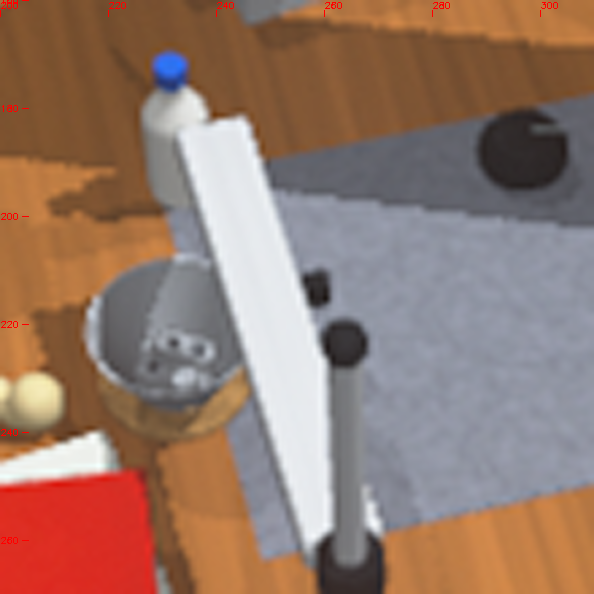

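View pics/c4.png

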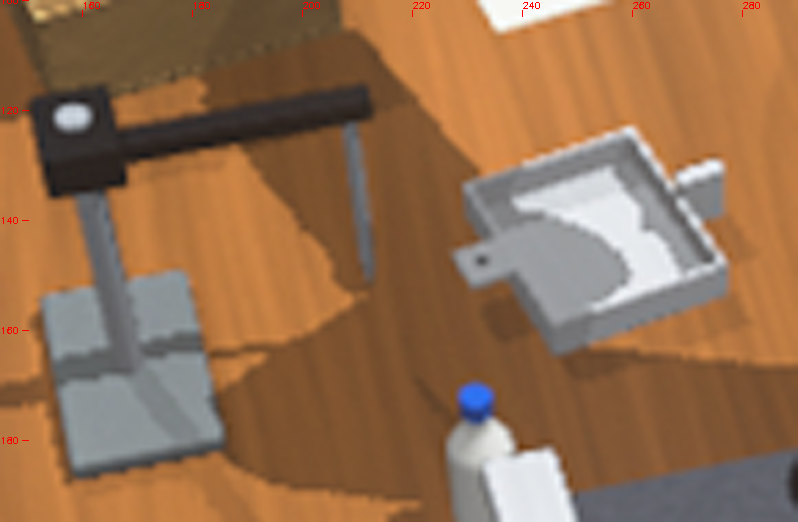

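```bash
python3 - <<'E'
from h import *
from scipy.optimize import least_squares
T=load('top0');S=load('side0')
c1=lambda x,y:(225+x/7,115+y/7)
c2=lambda x,y:(330+x/4.4,100+y/4.4)
c3=lambda x,y:(200+x/5.4,160+y/5.4)
c4=lambda x,y:(145+x/5.5,100+y/5.5)
# rim
rim=[(T,*c1(158,218)),(T,*c1(385,218)),(T,*c1(270,102)),(T,*c1(195,140)),(T,*c1(347,140)),(S,*c3(85,325)),(S,*c3(100,285)),(S,*c3(180,254)),(S,*c3(105,375))]
P=np.array([atz(*a,0.058) for a in rim])
f=lambda q:[np.hypot(*(p[:2]-q[:2]))-.053 for p in P]
s=least_squares(f,[.75,.2]);print('cup',s.x,np.round(np.array(s.fun)*1e3,1))
c=s.x
# handle end top at z=.055
e=[atz(T,*c1(296,440),.055),atz(T,*c1(325,437),.055)];print('handle end',e)
m=(e[0]+e[1])/2
print('end side',atz(S,*c3(318,280),.055),'dist',np.hypot(*(m[:2]-c)),'yaw',np.degrees(np.arctan2(*(c-m[:2])[::-1])))
e2=[atz(T,*c1(280,335),.055),atz(T,*c1(312,335),.055)];m2=(e2[0]+e2[1])/2
print('yaw from handle',np.degrees(np.arctan2(*(m2-m)[:2][::-1])))
# tray
dt=tri([(T,*c2(186,303)),(S,*c4(481,260))]);print('dot',dt, atz(T,*c2(186,303),.031),atz(S,*c4(481,260),.031))
cor=[(T,*c2(92,352)),(T,*c2(290,308)),(T,*c2(330,478)),(T,*c2(133,524)),]
C=[atz(*a,.03) for a in cor];print('corners',np.round(C,3)); print(np.mean(C,0))
ax=(C[0]+C[1]-C[2]-C[3])/2;print('yaw',np.degrees(np.arctan2(ax[1],ax[0])),np.linalg.norm(ax),np.linalg.norm(C[0]-C[1]))
corS=[(S,*c4(464,187)),(S,*c4(631,126)),(S,*c4(727,264)),(S,*c4(557,330))]
C=[atz(*a,.03) for a in corS];print('cornersS',np.round(C,3),np.mean(C,0))
print('lug top',atz(T,*c2(246,545),.046),atz(S,*c4(720,163),.046))
print('tip',tri([(T,*c2(168,192)),(S,*c4(370,278))]),atz(T,*c2(168,192),.046),atz(S,*c4(370,278),.046))
# bar
for q in[(427,222),(428,318),(0,237),(0,335)]: print('bar',atz(T,*c1(*q),.157))
for q in[(178,135),(248,117)]: print('barS',atz(S,*c3(*q),.157))
print('glue',atz(T,*c1(613,262),.12),'S',atz(S,*c3(170,60),.12))
print('lampcol',atz(S,*c3(345,345),.35))
E
```

```text
cup [0.72869024 0.12224718] [ 44.4  15.8 -27.7  10.7 -24.4 -34.4 -28.8  24.1   4.9]
handle end [array([0.56433074, 0.13202976, 0.055     ]), array([0.56585498, 0.11888167, 0.055     ])]
end side [0.57645738 0.13551901 0.055     ] dist 0.16362884210351003 yaw -1.1235625908768272
yaw from handle 8.658127057182531
dot [ 0.60315176 -0.20873862  0.02283616] [ 0.60129702 -0.20711174  0.031     ] [ 0.60465993 -0.20103615  0.031     ]
corners [[ 0.564 -0.138  0.03 ]
 [ 0.599 -0.285  0.03 ]
 [ 0.473 -0.313  0.03 ]
 [ 0.438 -0.168  0.03 ]]
[ 0.51854598 -0.22577777  0.03      ]
yaw 13.087473343130878 0.12924072935479633 0.1511950137877798
cornersS [[ 0.603 -0.274  0.03 ]
 [ 0.478 -0.308  0.03 ]
 [ 0.443 -0.161  0.03 ]
 [ 0.567 -0.127  0.03 ]] [ 0.52296281 -0.21731183  0.03      ]
lug top [ 0.42255142 -0.24750808  0.046     ] [ 0.42937839 -0.24083276  0.046     ]
tip [ 0.6815271  -0.19251235  0.04034989] [ 0.68112872 -0.19184201  0.046     ] [ 0.68119067 -0.18654743  0.046     ]
bar [0.64549191 0.07488641 0.157     ]
bar [0.60369813 0.07404467 0.157     ]
bar [0.6370011 0.2584232 0.157    ]
bar [0.59433527 0.25746951 0.157     ]
barS [0.64848216 0.08812368 0.157     ]
barS [0.60546324 0.08374588 0.157     ]
glue [ 0.6359405  -0.00748802  0.12      ] S [ 0.6386087  -0.00480411  0.12      ]
lampcol [0.61372137 0.40001171 0.35      ]
```

```bash
cat > fit.py <<'E'
from h import *
from scipy.optimize import least_squares
T=load('top0');S=load('side0')
g=lambda x0,y0,s:(lambda x,y:(x0+(x+.5)/s-.5,y0+(y+.5)/s-.5))
c1=g(225,115,7);c2=g(330,100,4.4);c3=g(200,160,5.4);c4=g(145,100,5.5)
rim=[(T,*c1(158,218)),(T,*c1(385,218)),(T,*c1(270,102)),(T,*c1(195,140)),(T,*c1(347,140)),(S,*c3(85,325)),(S,*c3(100,285)),(S,*c3(180,254)),(S,*c3(105,375))]
for nm,R in(('T',rim[:5]),('S',rim[5:]),('both',rim)):
    P=np.array([atz(*a,0.058) for a in R])
    s=least_squares(lambda q:[np.hypot(*(p[:2]-q[:2]))-.053 for p in P],[.67,.11]);print('cup',nm,s.x,np.round(s.fun*1e3,1))
c=s.x
m=(atz(T,*c1(296,440),.055)+atz(T,*c1(325,437),.055))/2
m2=(atz(T,*c1(280,335),.055)+atz(T,*c1(312,335),.055))/2
print('hend',m,'dist',np.hypot(*(m[:2]-c)),'yaw',np.degrees(np.arctan2(*(c-m[:2])[::-1])),np.degrees(np.arctan2(*(m2-m)[:2][::-1])))
print('hend S',atz(S,*c3(330,285),.055))
# tray fit: dot + corners (x,y,yaw)
L=np.array([[.083,0,.031],[.065,.075,.03],[.065,-.075,.03],[-.065,-.075,.03],[-.065,.075,.03]])
oT=np.array([c2(186,303),c2(92,352),c2(290,308),c2(330,478),c2(133,524)])
oS=np.array([c4(481,260),c4(557,330),c4(464,187),c4(631,126),c4(727,264)])
def W(q):
    a=np.radians(q[2]);R=np.array([[np.cos(a),-np.sin(a),0],[np.sin(a),np.cos(a),0],[0,0,1]]);return L@R.T+[q[0],q[1],0]
for nm,ob in(('T',[(T,oT)]),('S',[(S,oS)]),('both',[(T,oT),(S,oS)])):
    s=least_squares(lambda q:np.concatenate([(proj(d,W(q))-o).ravel() for d,o in ob]),[.52,-.22,13],x_scale=[.01,.01,1]);print('tray',nm,s.x,'dot',W(s.x)[0],'rms',np.sqrt(np.mean(s.fun**2)))
print(np.round(s.fun.reshape(-1,2),1).tolist())
print('tip',atz(T,*c2(168,192),.046),atz(S,*c4(370,280),.046))
print('glue',atz(T,*c1(613,262),.12),atz(S,*c3(170,60),.12))
for q in[(427,222),(428,318),(0,237),(0,335)]: print('bar',atz(T,*c1(*q),.157))
for q in[(178,135),(248,117)]: print('barS',atz(S,*c3(*q),.157))
E
python3 fit.py
```

```text
cup T [0.66585659 0.14604824] [-1.3 -1.1  2.5 -1.5 -1.8]
cup S [0.67107658 0.14779115] [-1.   0.5  0.3  0.8]
cup both [0.66866249 0.14671735] [-2.  -0.4 -0.3 -4.  -3.4  1.2  1.5 -1.4  3.4]
hend [0.56645155 0.12683589 0.055     ] dist 0.1041266061685489 yaw 11.007382541658147 8.662247680660377
hend S [0.57107238 0.13900744 0.055     ]
tray T [ 0.52017306 -0.22458668 13.23031507] dot [ 0.60097007 -0.2055908   0.031     ] rms 0.218043095215912
tray S [ 0.52425103 -0.2204562  13.872012  ] dot [ 0.60483023 -0.20055663  0.031     ] rms 0.3361701126256565
tray both [ 0.52177456 -0.22356528 13.45452523] dot [ 0.60249662 -0.20425338  0.031     ] rms 0.5963256253101102
[[-0.5, 0.0], [-0.3, -0.7], [-0.6, -0.7], [-0.1, -0.5], [-0.2, -0.6], [0.8, -0.3], [-0.1, -1.2], [0.3, -1.0], [0.7, -0.4], [0.7, -0.6]]
tip [ 0.68237736 -0.19059582  0.046     ] [ 0.68260702 -0.1871123   0.046     ]
glue [ 0.63726078 -0.00616286  0.12      ] [ 0.63960718 -0.00692028  0.12      ]
bar [0.64678693 0.07618879 0.157     ]
bar [0.60498508 0.07534336 0.157     ]
bar [0.63829978 0.25974624 0.157     ]
bar [0.59562485 0.25878776 0.157     ]
barS [0.64943624 0.0861456  0.157     ]
barS [0.60639641 0.0817542  0.157     ]
```

The bar runs along y at x about 0.600 to 0.646. The handle reaches only about 35 mm out in front of it, and the tool always points down, so the gripper body would hit the bar. I'll check what lies beyond the cup, because I may push it out gently from the far side.

```bash
python3 - <<'E'
from h import *
T=load('top0');S=load('side0')
print('bone near end T',atz(T,262,122,.02),'S',atz(S,206,234,.02),'other',atz(T,292,94,.02),atz(S,174,217,.02))
for z in(.02,.05):print('book white corner T',atz(T,248,133,z),'red',atz(T,238,136,z)); 
print('paper S right corner',atz(S,219,242,.02),atz(S,231,250,.05))
print('coaster S lowest',atz(S,231,241,.006), 'mouse',atz(T,302,227,.031),atz(S,297,187,.031))
crop('side0',280,0,360,40,8,'c5');crop('top0',230,85,330,165,7,'c6')
E
```

```text
bone near end T [0.7539697  0.15265521 0.02      ] S [0.75980742 0.1590131  0.02      ] other [0.84991381 0.05498956 0.02      ] [0.85360741 0.0651778  0.02      ]
book white corner T [0.71666669 0.19794095 0.02      ] red [0.70634106 0.23051113 0.02      ]
book white corner T [0.71001818 0.19620025 0.05      ] red [0.69986883 0.22821442 0.05      ]
paper S right corner [0.7236362  0.20015868 0.02      ] [0.693073   0.25967579 0.05      ]
coaster S lowest [0.68420157 0.19556253 0.006     ] mouse [0.41053128 0.01946433 0.031     ] [0.42015013 0.0405522  0.031     ]
```

View pics/c6.png

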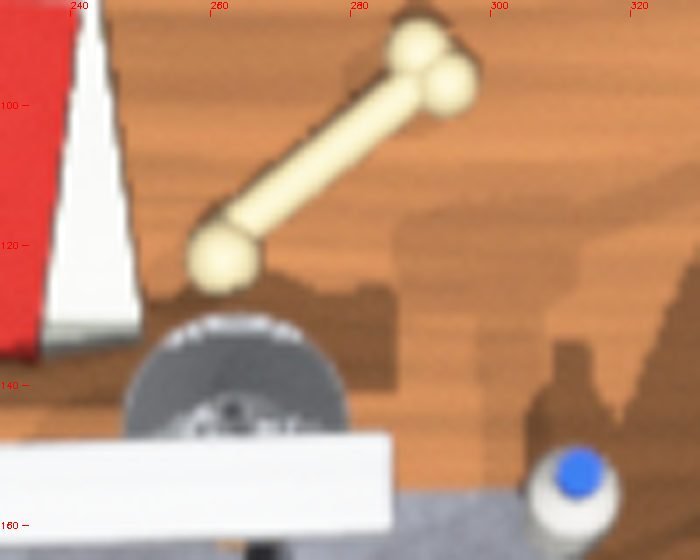

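View pics/c5.png

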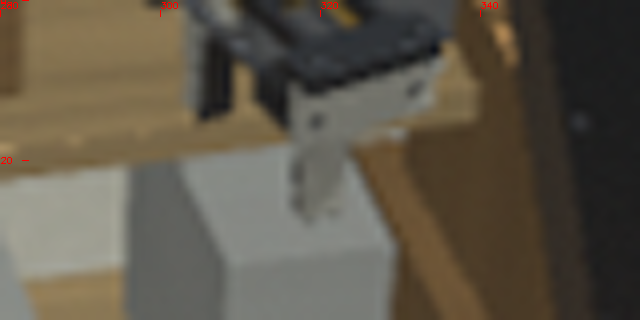

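Request:
apply_moves --plan '[[255,[0,0,-0.4],0.72],[255,[0,0,-0.4],0.72],[255,[0,0,0],0.72],[255,[0,0,0],0]]' --squeeze 20

```text
time_s: 0.6
tcp_pos: [0.1812, -0.65, 0.2662]
eef_rot: [-180.0, -0.0, 92.6]
contact_force: [-0.1, 0.6, -1.5]
gripper_width: 0.0533
```

```bash
cat >> h.py <<'E'
def need(x,y,z,yaw=None):
    s=get_state();p=np.array(s['tcp_pos']);ph=np.radians(s['eef_rot'][2]);d=np.array([x,y,z])-p
    print('t',round(s['time_s'],2),'tcp',p.round(4),'rot',np.round(s['eef_rot'],2),'F',np.round(s['contact_force'],1),'w',round(s['gripper_width'],4))
    print('need units',np.round(np.array([d[0]*np.cos(ph)+d[1]*np.sin(ph),d[0]*np.sin(ph)-d[1]*np.cos(ph),-d[2]])/.05,2), 'turn', None if yaw is None else round(-(yaw-s['eef_rot'][2])/6,2))
E
python3 -c "
from h import *
need(.5,.0,.26,92.6);need(.742,.147,.26,92.6)"
```

```text
t 0.6 tcp [ 0.1812 -0.65    0.2662] rot [-1.800e+02 -4.000e-02  9.264e+01] F [-0.1  0.6 -1.5] w 0.0533
need units [12.69  6.97  0.12] turn 0.01
t 0.6 tcp [ 0.1812 -0.65    0.2662] rot [-1.800e+02 -4.000e-02  9.264e+01] F [-0.1  0.6 -1.5] w 0.0533
need units [15.41 11.94  0.12] turn 0.01
```

Request:
apply_moves --plan '[[255,[0.9,0.5,0],0],[255,[0.9,0.5,0],0],[255,[0.9,0.5,0],0],[255,[0.9,0.5,0],0],[255,[0.9,0.5,0],0],[255,[0.9,0.5,0],0],[255,[0.9,0.5,0],0],[255,[0.9,0.5,0],0],[255,[0.9,0.5,0],0],[255,[0.9,0.5,0],0],[255,[0.9,0.5,0],0],[255,[0.9,0.5,0],0]]'

```text
time_s: 2.1
tcp_pos: [0.4565, -0.0954, 0.2664]
eef_rot: [-180.0, -0.0, 92.7]
contact_force: [1.1, 0.2, -0.1]
gripper_width: 0.0005
```

Request:
apply_moves --plan '[[255,[0.9,0.6,0],0],[255,[0.9,0.6,0],0],[255,[0.9,0.6,0],0],[255,[0.9,0.6,0],0],[255,[0.7,0.6,0],0],[255,[0.3,0.6,0],0],[255,[0,0.6,0],0],[255,[0,0.6,0],0],[255,[0,0,0],0]]'

```text
time_s: 3.22
tcp_pos: [0.6864, 0.1435, 0.2642]
eef_rot: [-179.8, 0.1, 92.7]
contact_force: [0.2, -0.7, -0.6]
gripper_width: 0.0007
```

```bash
python3 -c "
from h import *
need(.742,.147,.26,92.6)
cap('top','top1');cap('side','side1');crop('top1',200,60,340,180,5.5,'d1');crop('side1',150,110,300,260,3.9,'d2')"
```

```text
t 3.23 tcp [0.6864 0.1435 0.2642] rot [-1.7984e+02  7.0000e-02  9.2670e+01] F [ 0.2 -0.7 -0.6] w 0.0007
need units [0.02 1.11 0.08] turn 0.01
```

View pics/d2.png

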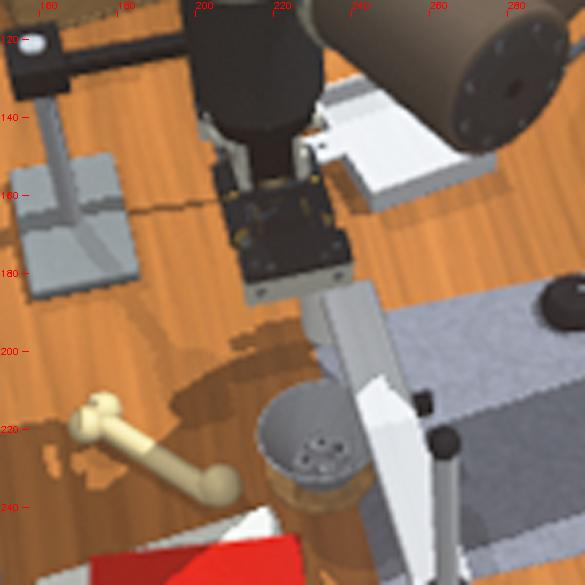

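View pics/top1.png

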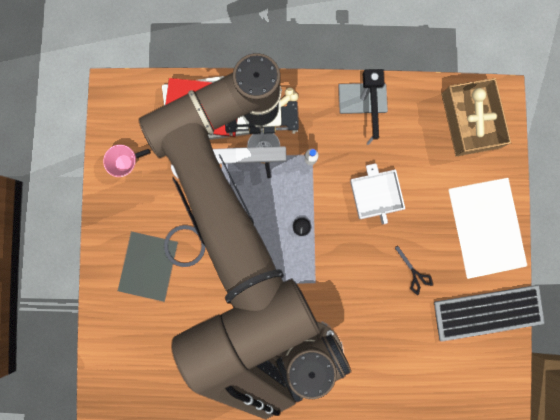

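View pics/side1.png

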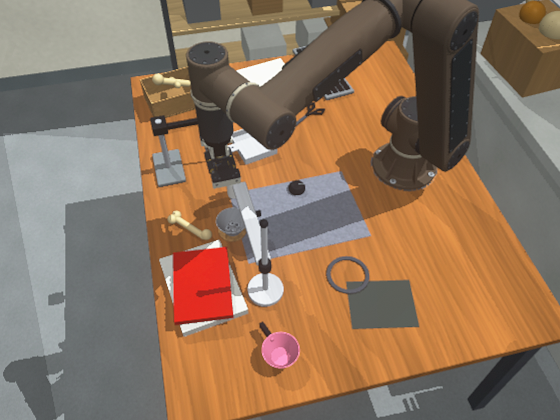

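View pics/d1.png

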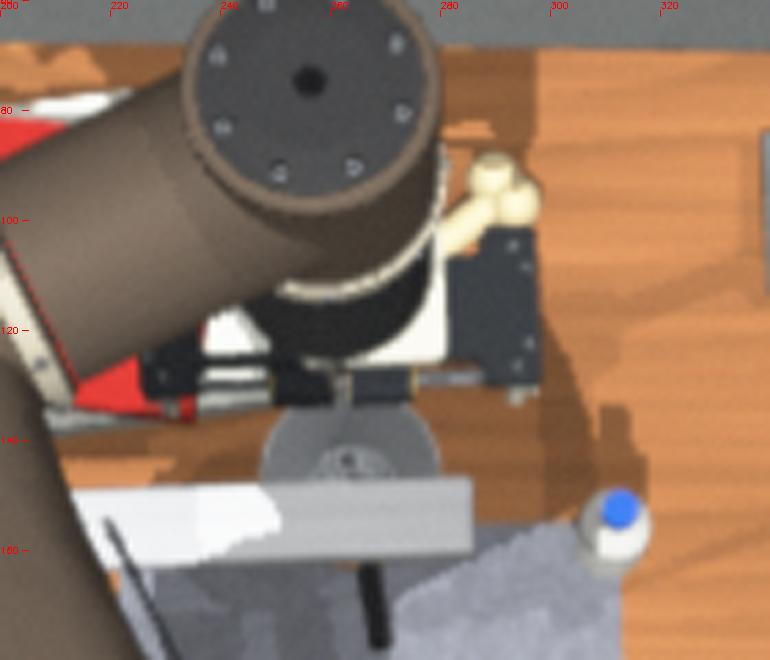

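```bash
python3 -c "
from h import *
s=get_state();print(s['joints'].round(1))
T=load('top1');S=load('side1')
for z in(.35,.5,.6,.7):print(z,atz(T,175,130,z),atz(T,256,76,z))
"
```

```text
[  27.7   21.9    7.7   -0.   -75.9 -115.1]
0.35 [0.65023299 0.37431726 0.35      ] [0.80086872 0.16018118 0.35      ]
0.5 [0.6162864  0.34506615 0.5       ] [0.75109182 0.15343362 0.5       ]
0.6 [0.59365534 0.32556541 0.6       ] [0.71790723 0.14893525 0.6       ]
0.7 [0.57102428 0.30606466 0.7       ] [0.68472263 0.14443688 0.7       ]
```

```bash
python3 -c "
from h import *
T=load('top1');S=load('side1')
p=tri([(T,153,138),(S,277,130)]);print(p,proj(T,p),proj(S,p))
w=tri([(T,256,76),(S,207,53)]);print('cap',w,proj(T,w),proj(S,w))
print('lamp foot',atz(S,266,290,.0),atz(T,187,165,.01),'top',atz(S,264,222,.35),atz(T,174,152,.35))
# edge radius
print(tri([(T,142,126),(S,277,110)]))
"
```

```text
[0.56971535 0.36452351 0.63701704] [[153.35116959 137.04722699]] [[277.97300474 130.16773365]]
cap [0.68536031 0.14414736 0.70088555] [[256.13067994  75.56101151]] [[207.39045222  53.11602883]]
lamp foot [0.61170217 0.39666327 0.        ] [0.61031976 0.39700524 0.01      ] top [0.6121345  0.39418866 0.35      ] [0.59053858 0.37497102 0.35      ]
[0.57617479 0.37330491 0.70462201]
```

The wrist housing would pass close to the lamp column if I pushed with shut fingers. So I'll use only the +y finger, with the gripper partly open, which shifts the arm 40 mm away from the column.

```bash
python3 -c "
from h import *
need(.745,.1065,.05,92.6)"
```

```text
t 3.33 tcp [0.6851 0.1434 0.2654] rot [-1.799e+02  3.000e-02  9.265e+01] F [ 0.2 -0.4 -0.3] w 0.0006
need units [-0.79  1.16  4.31] turn 0.01
```

Request:
apply_moves --plan '[[80,[-0.4,0.6,0],0],[80,[-0.27,0.6,0],0],[80,[0,0,0.5],0],[80,[0,0,0.6],0],[80,[0,0,0.6],0],[80,[0,0,0.6],0],[80,[0,0,0.4],0],[80,[0,0,0],0]]'

```text
time_s: 4.32
tcp_pos: [0.7458, 0.1127, 0.1302]
eef_rot: [-179.9, 0.0, 92.6]
contact_force: [0.4, 0.0, -0.0]
gripper_width: 0.06
```

```bash
python3 -c "
from h import *
need(.745,.1065,.05,92.6)
cap('top','top2');cap('side','side2');crop('side2',150,130,300,280,3.9,'d2')"
```

```text
t 4.33 tcp [0.7458 0.1127 0.1302] rot [-1.7985e+02  4.0000e-02  9.2630e+01] F [ 0.4  0.  -0. ] w 0.06
need units [-0.12 -0.02  1.6 ] turn 0.01
```

View pics/d2.png

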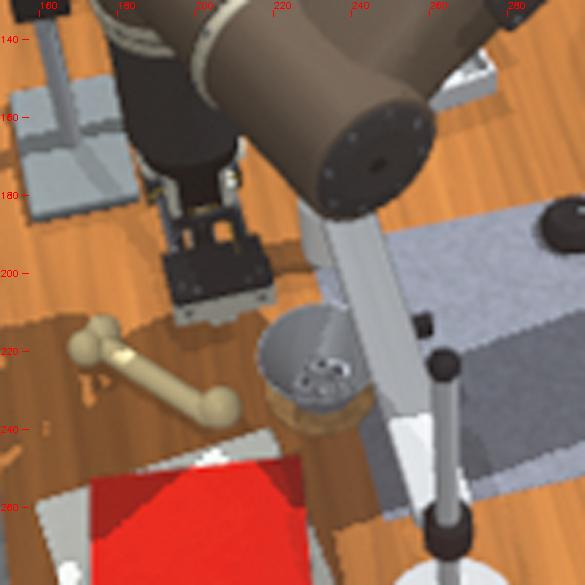

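View pics/top2.png

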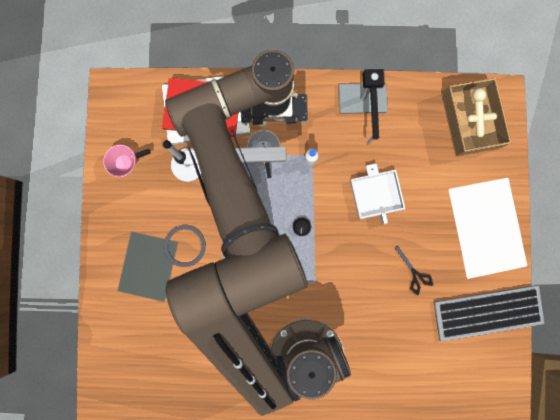

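Request:
apply_moves --plan '[[80,[-0.12,0,0.5],0],[80,[0,0,0.5],0],[80,[0,0,0.4],0],[80,[0,0,0.2],0],[80,[0,0,0],0],[80,[0,0,0],0]]'

```text
time_s: 5.18
tcp_pos: [0.748, 0.1071, 0.0527]
eef_rot: [179.9, -0.0, 92.6]
contact_force: [0.8, 0.8, 0.6]
gripper_width: 0.0604
```

```bash
python3 -c "
from h import *
need(.695,.1045,.05,92.6)
cap('side','side3');crop('side3',150,130,300,280,3.9,'d2')"
```

```text
t 5.17 tcp [0.748  0.1071 0.0527] rot [ 1.7991e+02 -1.0000e-02  9.2630e+01] F [0.8 0.8 0.6] w 0.0604
need units [-0.   -1.06  0.05] turn 0.0
```

View pics/d2.png

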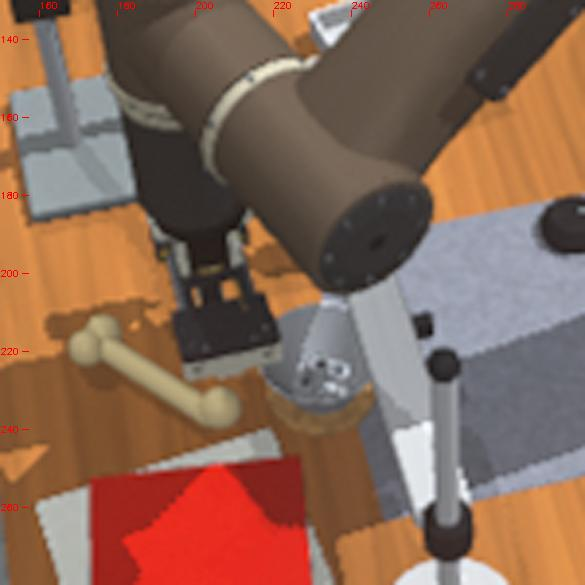

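Request:
apply_moves --plan '[[80,[0,-0.1,0.06],0],[80,[0,-0.12,0],0],[80,[0,-0.12,0],0],[80,[0,-0.12,0],0],[80,[0,-0.12,0],0],[80,[0,-0.12,0],0],[80,[0,0,0],0]]'

```text
time_s: 6.1
tcp_pos: [0.7116, 0.1052, 0.0486]
eef_rot: [-180.0, 0.0, 92.6]
contact_force: [1.4, 0.5, -0.3]
gripper_width: 0.0597
```

```bash
python3 -c "
from h import *
need(.695,.1045,.05,92.6)
cap('top','top4');cap('side','side4');crop('side4',180,150,290,260,5.3,'d2');crop('top4',220,70,330,190,5,'d1')"
```

```text
t 6.1 tcp [0.7116 0.1052 0.0486] rot [-179.96    0.     92.62] F [ 1.4  0.5 -0.3] w 0.0597
need units [ 0.   -0.33 -0.03] turn 0.0
```

View pics/d2.png

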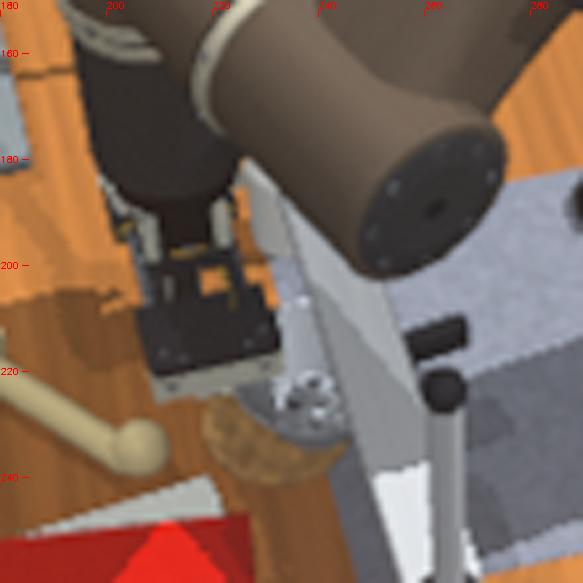

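View pics/d1.png

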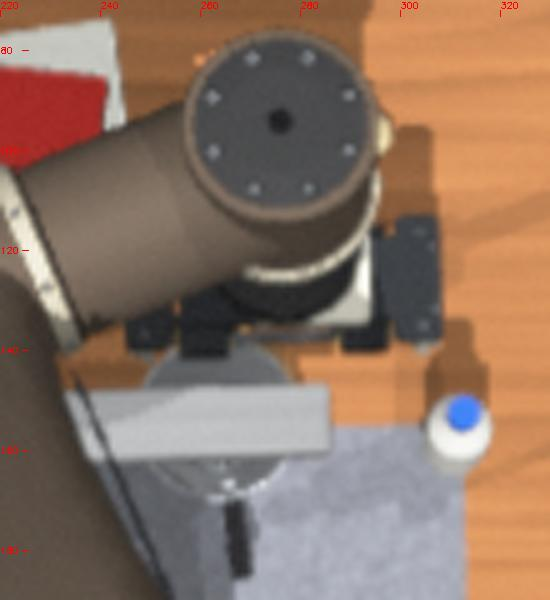

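Request:
apply_moves --plan '[[80,[0,-0.1,0],0],[80,[0,-0.1,0],0],[80,[0,-0.1,0],0],[80,[0,0,0],0],[80,[0,0.2,0],0],[80,[0,0.2,0],0],[80,[0,0,-0.5],0],[80,[0,0,-1],0],[80,[0,0,-1],0],[80,[0,0,-1],0],[80,[0,0,-0.5],0]]'

```text
time_s: 7.58
tcp_pos: [0.7189, 0.1056, 0.2523]
eef_rot: [179.8, -0.0, 92.6]
contact_force: [0.1, 0.2, -0.3]
gripper_width: 0.0605
```

```bash
python3 -c "
from h import *
need(.5,.1045,.26,92.6)
cap('top','top5');cap('side','side5');crop('side5',180,150,290,260,5.3,'d2');crop('top5',220,70,330,190,5,'d1')"
```

```text
t 7.58 tcp [0.7189 0.1056 0.2523] rot [ 1.7976e+02 -5.0000e-02  9.2610e+01] F [ 0.1  0.2 -0.3] w 0.0605
need units [ 0.18 -4.37 -0.15] turn 0.0
```

View pics/d2.png

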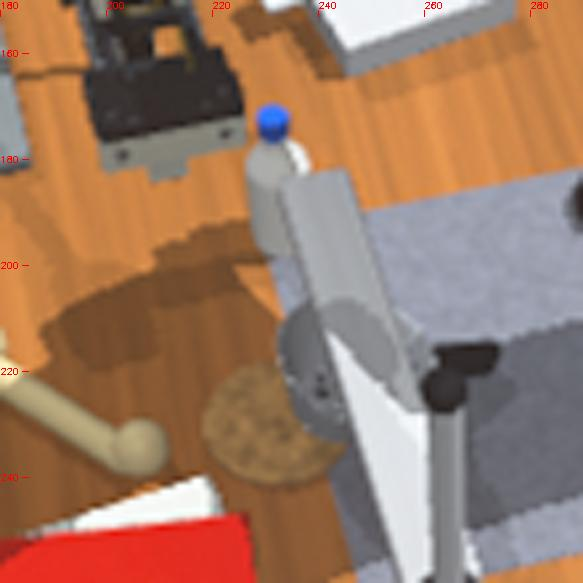

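View pics/d1.png

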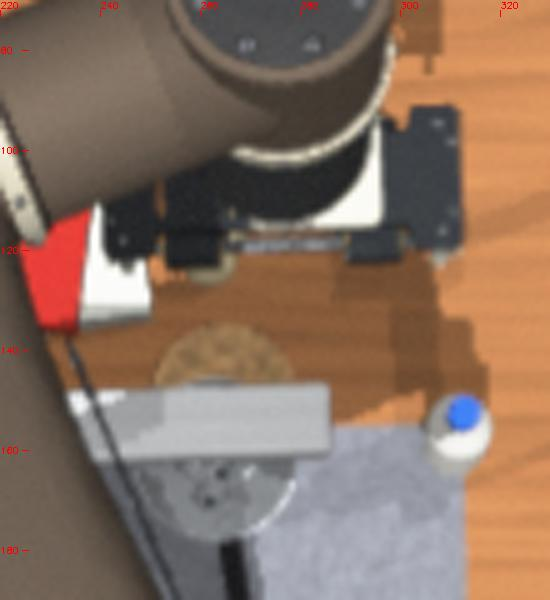

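Request:
apply_moves --plan '[[80,[0,-0.6,-0.1],0],[80,[0,-0.9,0],0],[80,[0,-0.9,0],0],[80,[0,-0.9,0],0],[80,[0,-0.9,0],0],[80,[0,-0.6,0],0],[80,[0,-0.3,0],0],[80,[0,0,0],0]]'

```text
time_s: 8.68
tcp_pos: [0.4625, 0.094, 0.2538]
eef_rot: [180.0, -0.0, 92.6]
contact_force: [1.2, 0.1, 0.2]
gripper_width: 0.0604
```

```bash
python3 -c "
from h import *
need(.5,.1045,.26,92.6)
cap('top','top6');cap('side','side6');crop('side6',190,160,290,260,5.8,'d2');crop('top6',225,120,325,220,5.8,'d1')"
```

```text
t 8.68 tcp [0.4625 0.094  0.2538] rot [ 1.7997e+02 -2.0000e-02  9.2640e+01] F [1.2 0.1 0.2] w 0.0604
need units [ 0.17  0.76 -0.12] turn 0.01
```

View pics/d2.png

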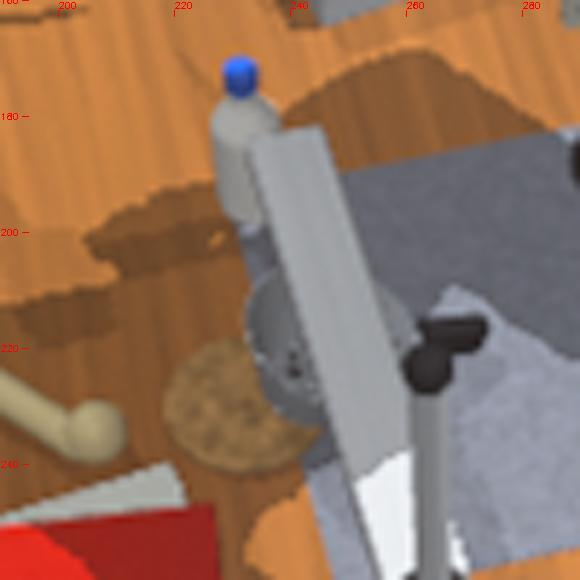

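View pics/d1.png

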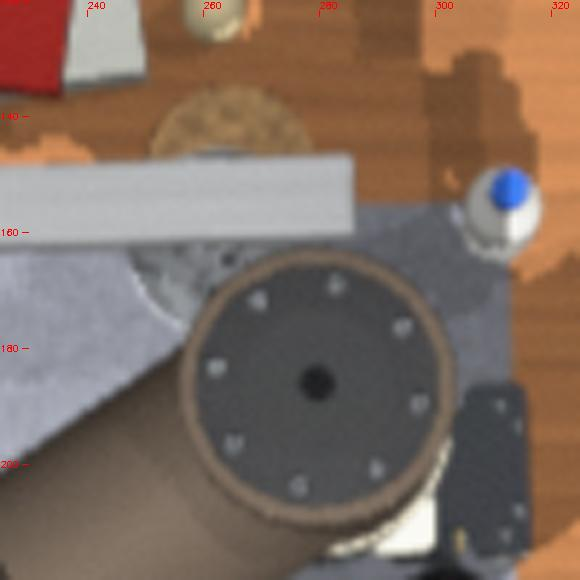

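```bash
cat > fit2.py <<'E'
from h import *
from scipy.optimize import least_squares
T=load('top5');S=load('side6')
g=lambda x0,y0,s:(lambda x,y:(x0+(x+.5)/s-.5,y0+(y+.5)/s-.5))
a=g(220,70,5);b=g(190,160,5.8);e=g(225,120,5.8)
def fit(nm,R,z,rad,p0):
    P=np.array([atz(*q,z) for q in R]);s=least_squares(lambda q:[np.hypot(*(p[:2]-q))-rad for p in P],p0);print(nm,s.x.round(4),np.round(s.fun*1e3,1));return s.x
fit('coaster T',[(T,*a(155,380)),(T,*a(225,322)),(T,*a(293,370)),(T,*a(190,335))],.006,.048,[.67,.14])
fit('coaster S',[(S,*b(163,400)),(S,*b(240,473)),(S,*b(310,445)),(S,*b(215,340)),(S,*b(180,450))],.006,.048,[.67,.14])
for z in(.058,.052):
  fit('cup T',[(T,*a(215,540)),(T,*a(297,485)),(T,*a(137,485)),(T,*a(270,525))],z,.053,[.62,.14])
  fit('cup S',[(S,*b(246,320)),(S,*b(262,282)),(S,*b(415,335)),(S,*b(385,285))],z,.053,[.62,.14])
T5=load('top5')
print('handle S end',atz(S,*b(487,322),.05),atz(S,*b(487,340),.05))
E
python3 fit2.py
```

```text
coaster T [0.6678 0.1426] [-0.2  1.2 -0.7 -1. ]
coaster S [0.6727 0.1487] [-0.6  0.8  0.4  1.5  0.4]
cup T [0.6165 0.146 ] [-1.1  0.2  0.8  0.9]
cup S [0.6249 0.1544] [-5.3  3.5 -2.1 -1. ]
cup T [0.6173 0.1461] [-1.1  0.3  1.   0.9]
cup S [0.6241 0.1495] [-5.2  3.5 -2.  -1.1]
handle S end [0.53141877 0.1560891  0.05      ] [0.53434337 0.16858894 0.05      ]
```

Request:
apply_moves --plan '[[0,[-0.9,-0.2,0],0],[0,[-0.9,0,0],0],[0,[-0.9,0,0],0],[0,[-0.5,0,0],0],[0,[0,0,0],0]]'

```text
time_s: 9.4
tcp_pos: [0.4606, -0.068, 0.253]
eef_rot: [-179.9, 0.0, 92.4]
contact_force: [-0.0, -0.4, -0.2]
gripper_width: 0.0876
```

```bash
python3 -c "
from h import *
need(.5,.1045,.26,92.6)
cap('top','top7');cap('side','side7');crop('side7',190,160,290,260,5.8,'d2');crop('top7',225,120,325,220,5.8,'d1')"
```

```text
t 9.4 tcp [ 0.4606 -0.068   0.253 ] rot [-1.7993e+02  3.0000e-02  9.2430e+01] F [-0.  -0.4 -0.2] w 0.0876
need units [ 3.41  0.93 -0.14] turn -0.03
```

View pics/d2.png

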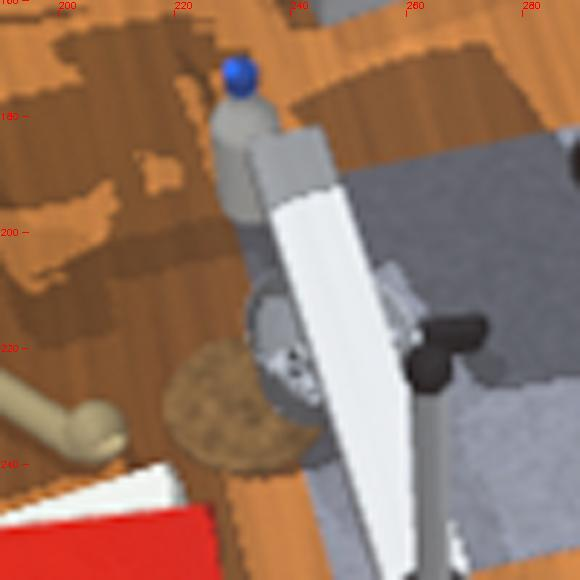

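View pics/d1.png

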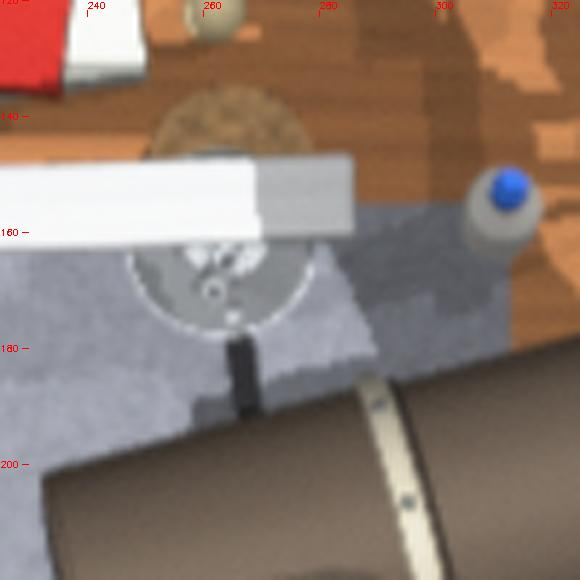

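```bash
python3 -c "
from h import *
T=load('top7');S=load('side7')
g=lambda x0,y0,s:(lambda x,y:(x0+(x+.5)/s-.5,y0+(y+.5)/s-.5))
e=g(225,120,5.8);b=g(190,160,5.8)
A=(atz(T,*e(227,345),.055)+atz(T,*e(255,340),.055))/2;B=(atz(T,*e(237,412),.055)+atz(T,*e(262,408),.055))/2
print(A,B,np.degrees(np.arctan2(A[1]-B[1],A[0]-B[0])))
from scipy.optimize import least_squares
P=np.array([atz(T,*e(*q),.055) for q in [(225,334),(128,260),(313,268),(160,308),(290,310)]])
s=least_squares(lambda q:[np.hypot(*(p[:2]-q))-.053 for p in P],[.62,.14]);print(s.x,s.fun*1e3)
for z in(.03,.04,.05):print('end S',atz(S,*b(486,330),z),'root S',atz(S,*b(425,330),z))
"
```

```text
[0.56178682 0.13564283 0.055     ] [0.5246233  0.13048769 0.055     ] 7.897381675304507
[0.61946683 0.14622122] [ 0.10967055  0.66778803 -0.94562802 -1.11305686  1.18485595]
end S [0.52985638 0.14680513 0.03      ] root S [0.56413018 0.13874911 0.03      ]
end S [0.53156619 0.15416669 0.04      ] root S [0.56559935 0.14616723 0.04      ]
end S [0.533276   0.16152824 0.05      ] root S [0.56706852 0.15358534 0.05      ]
```

```bash
python3 -c "
from h import *
need(.543,.133,.01,98.5)"
```

```text
t 9.5 tcp [ 0.4604 -0.0666  0.2531] rot [-1.7994e+02  1.0000e-02  9.2530e+01] F [-0.1  0.1 -0.4] w 0.0879
need units [3.92 1.83 4.86] turn -0.99
```

Request:
apply_moves --plan '[[0,[0.9,0.2,0],-0.5],[0,[0.9,0.3,0],-0.5],[0,[0.9,0.3,0],0],[0,[0.9,0.3,0],0],[0,[0.2,0.2,0],0],[0,[0,0,0.8],0],[0,[0,0,0.8],0],[0,[0,0,0.6],0],[0,[0,0,0],0]]'

```text
time_s: 10.62
tcp_pos: [0.5016, 0.1295, 0.1415]
eef_rot: [-179.7, 0.1, 98.6]
contact_force: [-0.0, -0.2, 1.2]
gripper_width: 0.088
```

```bash
python3 -c "
from h import *
need(.543,.133,.01,98.5)
cap('side','side8');crop('side8',190,160,310,260,5.8,'d2')"
```

```text
t 10.62 tcp [0.5016 0.1295 0.1415] rot [-1.7974e+02  1.2000e-01  9.8620e+01] F [-0.  -0.2  1.2] w 0.088
need units [-0.05  0.83  2.63] turn 0.02
```

View pics/d2.png

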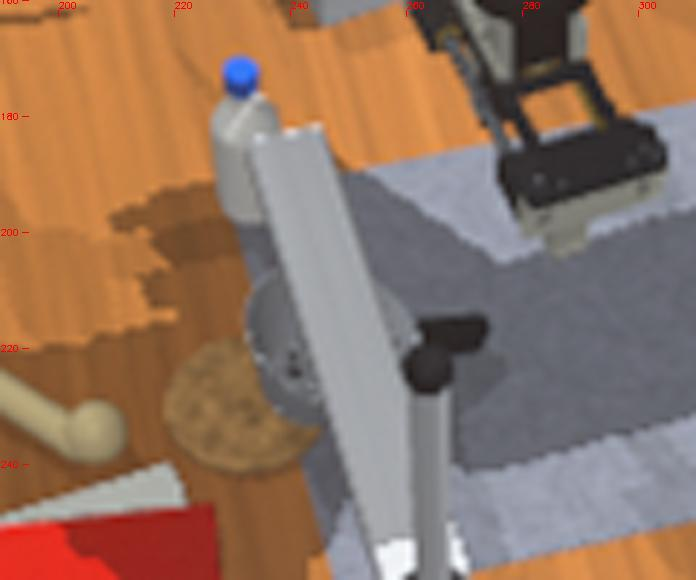

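Request:
apply_moves --plan '[[0,[0,0.4,0.6],0],[0,[0,0.4,0.7],0],[0,[0,0,0.6],0],[0,[0,0,0.4],0],[0,[0,0,0.25],0],[0,[0,0,0],0],[0,[0,0,0],0]]'

```text
time_s: 11.55
tcp_pos: [0.5433, 0.1366, 0.0173]
eef_rot: [179.9, -0.0, 98.6]
contact_force: [-0.1, 0.4, 0.8]
gripper_width: 0.0877
```

```bash
python3 -c "
from h import *
need(.543,.133,.01,98.5)
cap('side','side9');crop('side9',210,160,310,260,5.8,'d2')
cap('top','top9');crop('top9',225,120,325,220,5.8,'d1')"
```

```text
t 11.55 tcp [0.5433 0.1366 0.0173] rot [ 1.7989e+02 -4.0000e-02  9.8630e+01] F [-0.1  0.4  0.8] w 0.0877
need units [-0.07 -0.02  0.15] turn 0.02
```

View pics/d2.png

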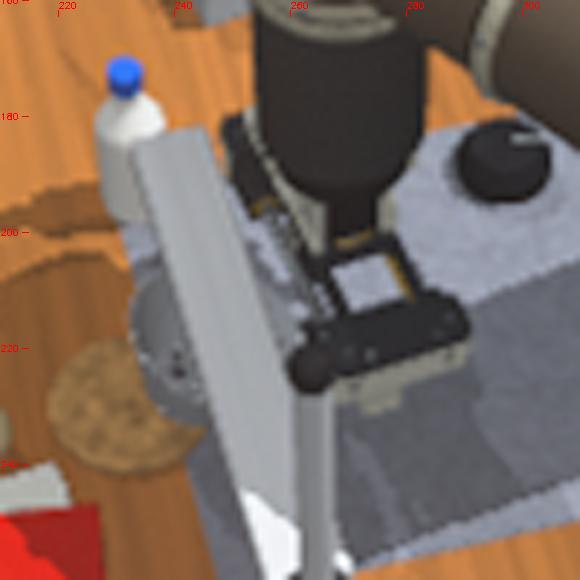

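View pics/d1.png

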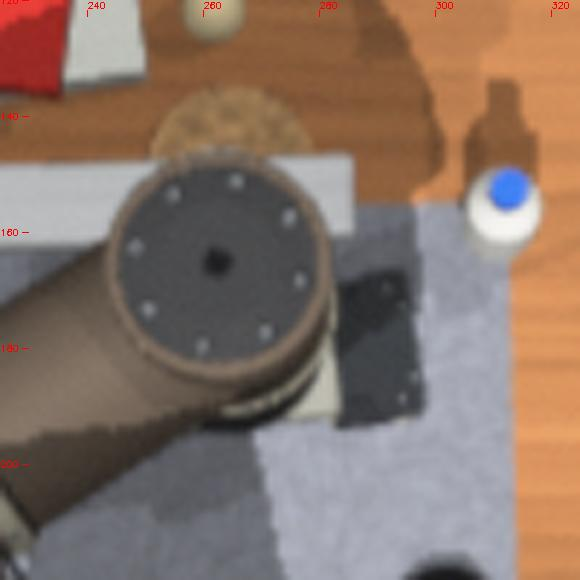

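Request:
apply_moves --plan '[[0,[-0.04,0,0.12],0],[0,[0,0,0],0],[160,[0,0,0],0],[200,[0,0,0],0],[230,[0,0,0],0],[255,[0,0,0],0],[255,[0,0,0],0],[255,[0,0,0],0]]' --squeeze 60

```text
time_s: 12.65
tcp_pos: [0.5428, 0.1342, 0.0101]
eef_rot: [180.0, 0.0, 98.6]
contact_force: [-0.7, 0.0, 0.0]
gripper_width: 0.0335
```

```bash
python3 -c "
from h import *
need(.543,.133,.01,98.5)
cap('side','side10');crop('side10',190,160,290,260,5.8,'d2')"
```

```text
t 12.65 tcp [0.5428 0.1342 0.0101] rot [180.     0.    98.62] F [-0.7  0.   0. ] w 0.0335
need units [-0.02  0.    0.  ] turn 0.02
```

View pics/d2.png

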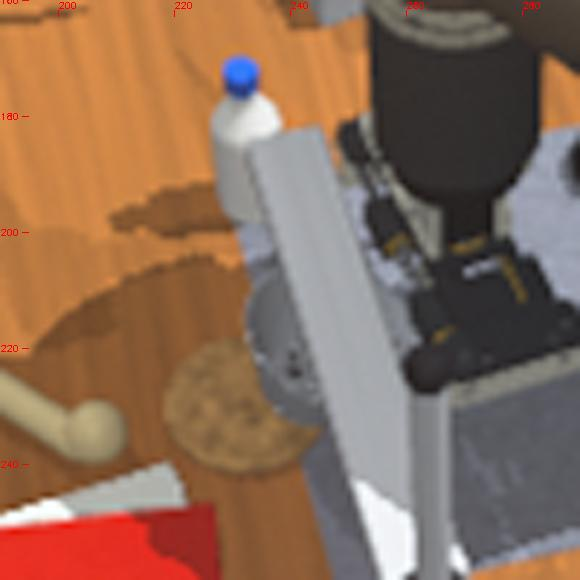

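Opening is 33 mm and still closing. I'll wait a few more rows.

Request:
apply_moves --plan '[[255,[0,0,0],0],[255,[0,0,0],0],[255,[0,0,0],0],[255,[0,0,0],0],[255,[0,0,0],0]]' --squeeze 60

```text
time_s: 13.32
tcp_pos: [0.5426, 0.134, 0.01]
eef_rot: [-180.0, 0.0, 98.6]
contact_force: [-0.3, -1.0, 1.6]
gripper_width: 0.0135
```

Request:
apply_moves --plan '[[255,[0,0,-0.15],0],[255,[0,0,-0.15],0],[255,[0,0,-0.1],0],[255,[0,0,0],0],[255,[0,-0.2,0],0],[255,[0,-0.4,0],0],[255,[0,-0.4,0],0],[255,[0,-0.4,0],0],[255,[0,-0.4,0],0],[255,[0,-0.1,0],0],[255,[0,0,0],0]]'

```text
time_s: 14.7
tcp_pos: [0.4488, 0.12, 0.0302]
eef_rot: [180.0, -0.0, 98.6]
contact_force: [1.0, 0.6, -2.4]
gripper_width: 0.0136
```

```bash
python3 -c "
from h import *
need(.543,.133,.01,98.5)
cap('side','side11');crop('side11',190,160,310,260,5.8,'d2')
cap('top','top11');crop('top11',225,120,325,220,5.8,'d1')"
```

```text
t 14.7 tcp [0.4488 0.12   0.0302] rot [ 1.7998e+02 -1.0000e-02  9.8650e+01] F [ 1.   0.6 -2.4] w 0.0136
need units [-0.03  1.9   0.4 ] turn 0.02
```

View pics/d2.png

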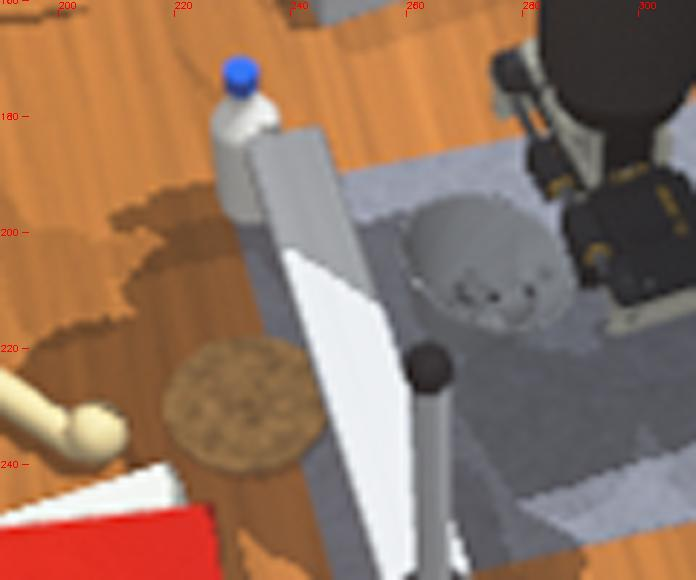

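View pics/d1.png

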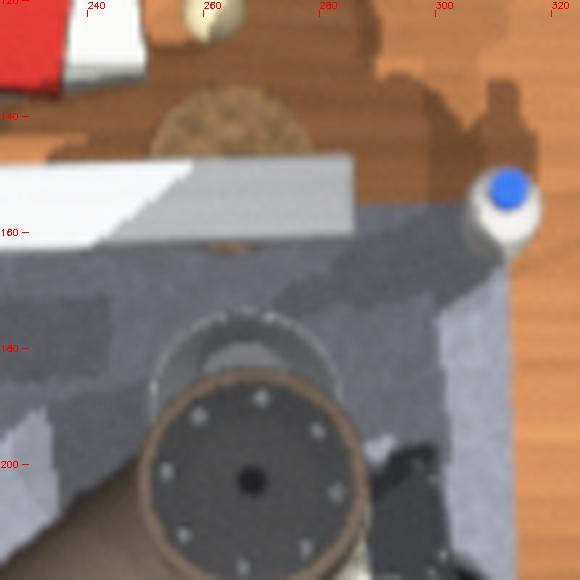

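```bash
python3 -c "
from h import *
need(.478,-.234,.15,103.5)"
```

```text
t 14.8 tcp [0.4495 0.1203 0.0302] rot [ 1.7996e+02 -1.0000e-02  9.8630e+01] F [ 0.4  0.1 -4.3] w 0.0133
need units [-7.09 -0.5  -2.4 ] turn -0.81
```

Request:
apply_moves --plan '[[255,[0,0,-0.3],0],[255,[0,0,-0.5],0],[255,[-0.2,0,-0.6],0],[255,[-0.4,0,-0.6],0],[255,[-0.5,0,-0.4],-0.2],[255,[-0.6,0,0],-0.2],[255,[-0.6,0,0],-0.2],[255,[-0.6,0,0],-0.2],[255,[-0.6,0,0],0],[255,[-0.6,0,0],0],[255,[-0.6,0,0],0],[255,[-0.5,0,0],0]]'

```text
time_s: 16.3
tcp_pos: [0.5014, -0.136, 0.1498]
eef_rot: [-180.0, 0.0, 103.4]
contact_force: [0.1, 0.1, -3.2]
gripper_width: 0.0132
```

```bash
python3 -c "
from h import *
need(.478,-.234,.15,103.5)
cap('side','side12');crop('side12',180,80,330,200,5,'d2')"
```

```text
t 16.3 tcp [ 0.5014 -0.136   0.1498] rot [-179.98    0.    103.37] F [ 0.1  0.1 -3.2] w 0.0132
need units [-1.8  -0.91 -0.  ] turn -0.02
```

View pics/d2.png

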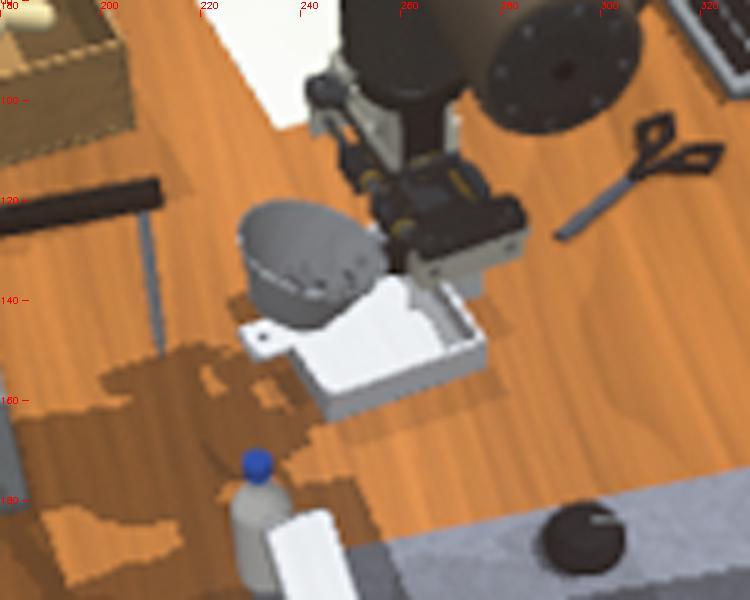

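Request:
apply_moves --plan '[[255,[-0.4,-0.3,0],0],[255,[-0.4,-0.3,0],0],[255,[-0.4,-0.25,0],0],[255,[-0.15,0,0],0],[255,[0,0,0],0],[255,[0,0,0],0]]'

```text
time_s: 17.1
tcp_pos: [0.4755, -0.2098, 0.1499]
eef_rot: [-180.0, -0.0, 103.4]
contact_force: [-0.0, -0.4, -2.9]
gripper_width: 0.0138
```

Request:
apply_moves --plan '[[255,[0,0,0],0],[255,[0,0,0],0],[255,[0,0,0],0]]' --squeeze 20

```text
time_s: 17.48
tcp_pos: [0.4753, -0.2099, 0.1501]
eef_rot: [180.0, 0.0, 103.4]
contact_force: [0.2, 0.7, -3.4]
gripper_width: 0.0137
```

```bash
python3 -c "
from h import *
need(.478,-.234,.15,103.5)
cap('side','side13');crop('side13',180,80,330,200,5,'d2')"
```

```text
t 17.48 tcp [ 0.4753 -0.2099  0.1501] rot [179.99   0.   103.44] F [ 0.2  0.7 -3.4] w 0.0137
need units [-0.48 -0.06  0.  ] turn -0.01
```

View pics/d2.png

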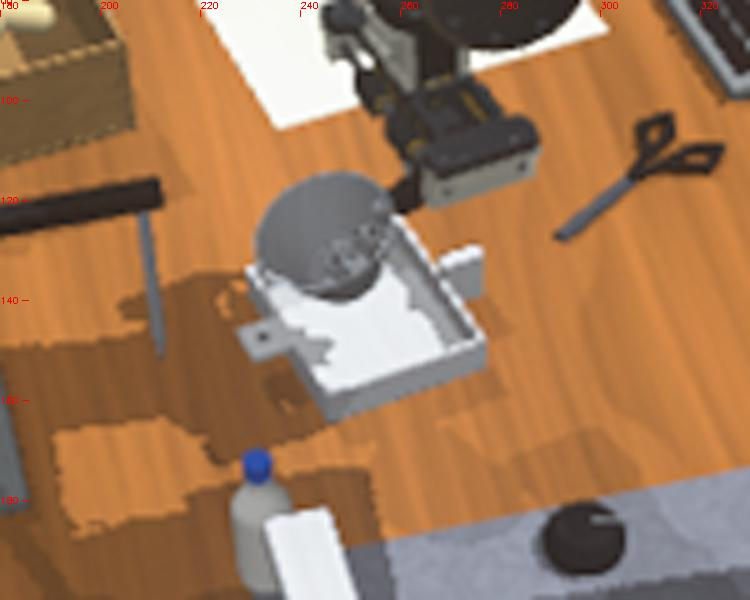

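Request:
apply_moves --plan '[[255,[-0.3,0,0],0],[255,[-0.18,0,0],0],[255,[0,0,0],0],[255,[0,0,0],0]]' --squeeze 12

```text
time_s: 18.02
tcp_pos: [0.4807, -0.2337, 0.1499]
eef_rot: [-180.0, -0.0, 103.4]
contact_force: [-0.8, 1.0, -3.6]
gripper_width: 0.0137
```

```bash
python3 -c "
from h import *
need(.478,-.234,.15,103.5)
cap('side','side14');crop('side14',180,80,330,200,5,'d2')"
```

```text
t 18.02 tcp [ 0.4807 -0.2337  0.1499] rot [-1.8000e+02 -1.0000e-02  1.0337e+02] F [-0.8  1.  -3.6] w 0.0137
need units [ 0.01 -0.05 -0.  ] turn -0.02
```

View pics/d2.png

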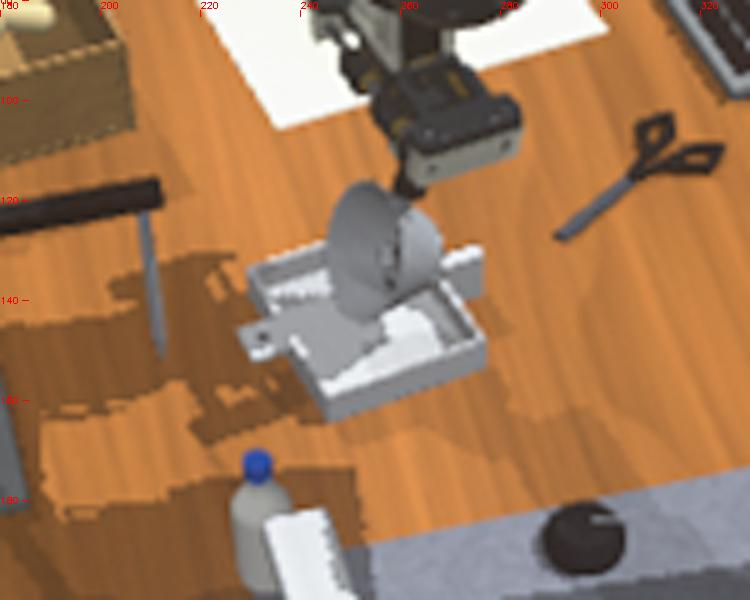

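Request:
apply_moves --plan '[[255,[0,0,0],0],[255,[0,0,0],0],[255,[0,0,0],0],[255,[0,0,0],0]]' --squeeze 8

```text
time_s: 18.58
tcp_pos: [0.4808, -0.2335, 0.1501]
eef_rot: [180.0, 0.0, 103.4]
contact_force: [0.1, 0.2, -4.3]
gripper_width: 0.0141
```

```bash
python3 -c "
from h import *
need(.478,-.234,.15,103.5)
cap('side','side15');crop('side15',180,80,330,200,5,'d2')"
```

```text
t 18.57 tcp [ 0.4808 -0.2335  0.1501] rot [180.     0.   103.42] F [ 0.1  0.2 -4.3] w 0.0141
need units [ 0.   -0.06  0.  ] turn -0.01
```

View pics/d2.png

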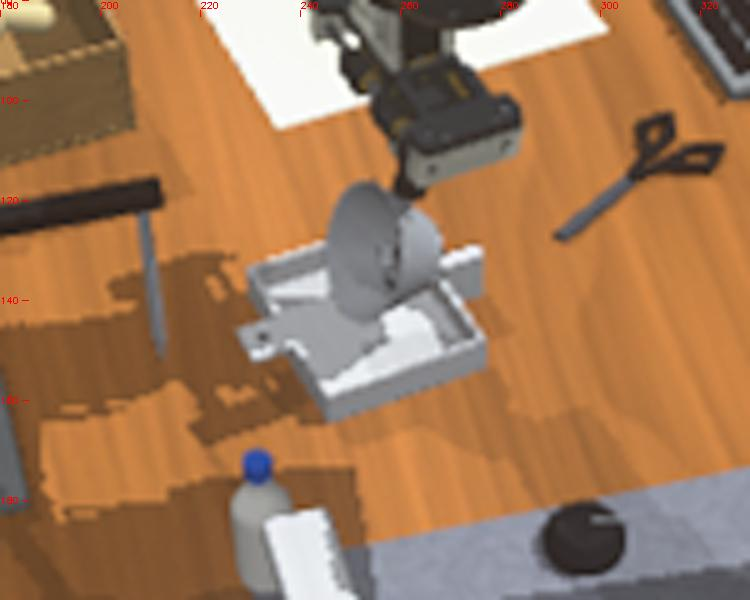

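Request:
apply_moves --plan '[[255,[0,0.4,0],0],[255,[0,-0.4,0],0],[255,[0,0.4,0],0],[255,[0,-0.4,0],0],[255,[0,0.4,0],0],[255,[0,-0.4,0],0],[255,[0,0,0],0],[255,[0,0,0],0]]' --squeeze 7

```text
time_s: 19.62
tcp_pos: [0.4811, -0.2337, 0.1503]
eef_rot: [180.0, 0.0, 103.4]
contact_force: [-0.3, 0.2, -3.6]
gripper_width: 0.0141
```

```bash
python3 -c "
from h import *
need(.478,-.234,.15,103.5)
cap('side','side16');crop('side16',200,100,300,180,7,'d2');cap('top','top16');crop('top16',320,120,430,230,5,'d1')"
```

```text
t 19.62 tcp [ 0.4811 -0.2337  0.1503] rot [1.7997e+02 2.0000e-02 1.0341e+02] F [-0.3  0.2 -3.6] w 0.0141
need units [ 0.01 -0.06  0.01] turn -0.02
```

View pics/d2.png

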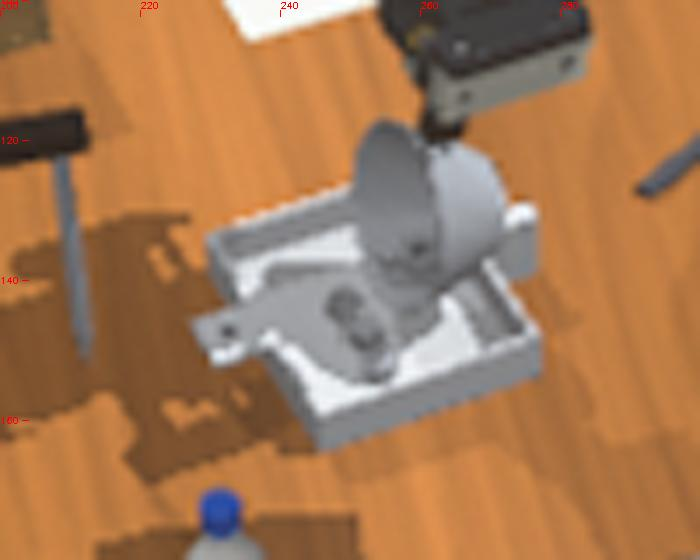

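View pics/d1.png

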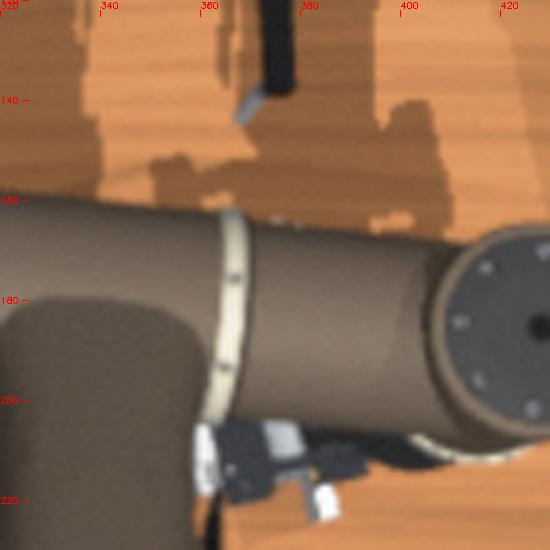

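Shaking works. About three parts are now in the tray near (245-253,143-152), and at least one is still in the cup. I'll shake again.

Request:
apply_moves --plan '[[255,[0,0.4,0],0],[255,[0,-0.4,0],0],[255,[0,0.4,0],0],[255,[0,-0.4,0],0],[255,[0,0.4,0],0],[255,[0,-0.4,0],0],[255,[0,0.4,0],0],[255,[0,-0.4,0],0],[255,[0,0,0],0],[255,[0,0,0],0]]' --squeeze 7

```text
time_s: 20.98
tcp_pos: [0.4809, -0.2336, 0.1502]
eef_rot: [180.0, 0.0, 103.4]
contact_force: [-0.1, 0.4, -2.5]
gripper_width: 0.0139
```

```bash
python3 -c "
from h import *
need(.478,-.234,.15,103.5)
cap('side','side17');crop('side17',210,110,290,170,9,'d2')"
```

```text
t 20.98 tcp [ 0.4809 -0.2336  0.1502] rot [1.7999e+02 1.0000e-02 1.0341e+02] F [-0.1  0.4 -2.5] w 0.0139
need units [ 0.01 -0.06  0.  ] turn -0.02
```

View pics/d2.png

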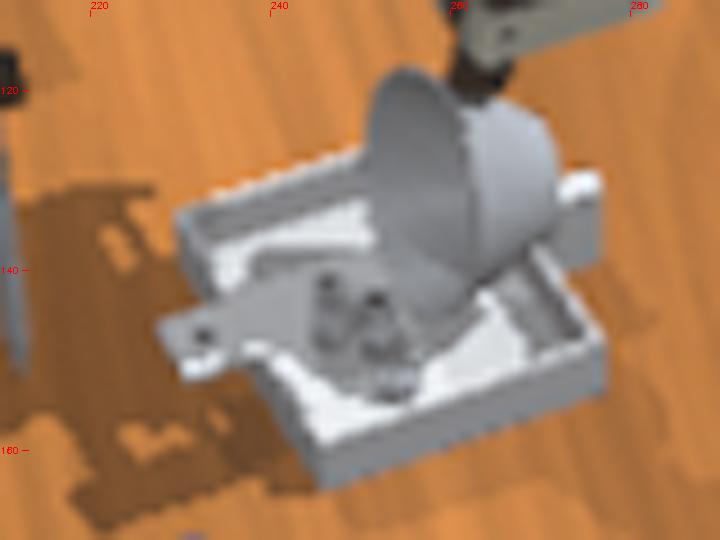

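All five parts seem to be out, as dark and bright pieces at about (246-255,141-153). Next I'll lift the hanging cup, take it to the open mat and check the tray.

```bash
python3 -c "
from h import *
need(.52,.12,.18,92.6)"
```

```text
t 21.02 tcp [ 0.481  -0.2336  0.1502] rot [1.7999e+02 1.0000e-02 1.0341e+02] F [-0.3  0.  -2.2] w 0.0141
need units [ 6.7  2.4 -0.6] turn 1.8
```

Request:
apply_moves --plan '[[255,[0,0,-0.3],0],[255,[0,0,-0.5],0],[255,[0.3,0,-0.2],0],[255,[0.6,0.1,0],0.3],[255,[0.8,0.2,0],0.3],[255,[0.9,0.2,0],0.3],[255,[0.9,0.2,0],0.3],[255,[0.9,0.2,0],0.3],[255,[0.9,0.2,0],0.3],[255,[0.8,0.2,0],0],[255,[0.5,0.1,0],0],[255,[0,0,0],0]]' --squeeze 15

```text
time_s: 22.52
tcp_pos: [0.5061, 0.1037, 0.2001]
eef_rot: [-180.0, -0.0, 92.8]
contact_force: [-0.5, 0.7, -3.0]
gripper_width: 0.0139
```

```bash
python3 -c "
from h import *
need(.52,.12,.17,92.6)
cap('side','side18');crop('side18',205,110,285,180,8,'d2');crop('side18',200,120,340,260,4,'d3');cap('top','top18');crop('top18',335,130,425,230,6,'d1')"
```

```text
t 22.52 tcp [0.5061 0.1037 0.2001] rot [-1.800e+02 -1.000e-02  9.275e+01] F [-0.5  0.7 -3. ] w 0.0139
need units [0.31 0.29 0.6 ] turn 0.03
```

View pics/d2.png

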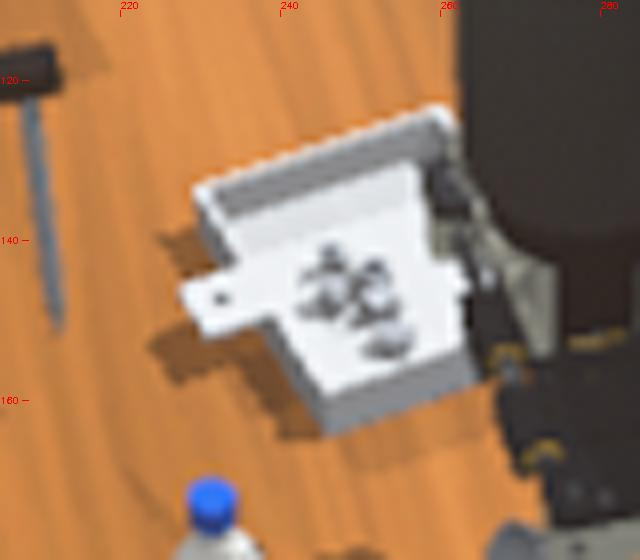

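View pics/d1.png

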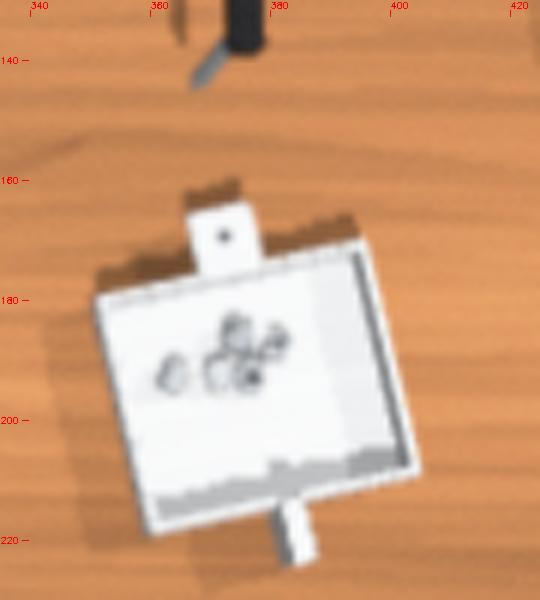

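View pics/d3.png

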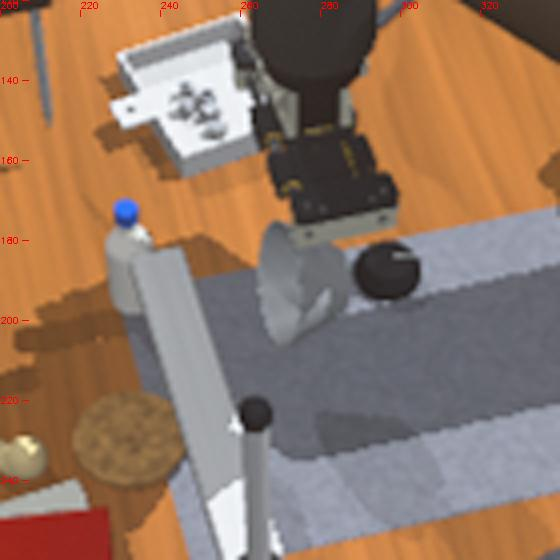

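All five parts are in the tray. In the top view they sit at (364,192), (374,184), (371,192), (376,192) and (381,186). The cup hangs empty. Now I'll level it by touching it down on the mat and rolling it back around its foot edge with a light grip.

Request:
apply_moves --plan '[[255,[0.3,0.2,0.5],0],[255,[0,0,0.6],0],[255,[0,0,0.4],0],[255,[0,0,0.2],0],[255,[0,0,0],0],[255,[0,0,0],0]]' --squeeze 8

```text
time_s: 23.38
tcp_pos: [0.5156, 0.1165, 0.1153]
eef_rot: [180.0, -0.0, 92.6]
contact_force: [-0.6, -0.3, -1.9]
gripper_width: 0.0137
```

```bash
python3 -c "
from h import *
need(.515,.12,.10,92.6)
cap('side','side19');crop('side19',220,150,320,240,7,'d3')"
```

```text
t 23.38 tcp [0.5156 0.1165 0.1153] rot [ 1.7999e+02 -1.0000e-02  9.2570e+01] F [-0.6 -0.3 -1.9] w 0.0137
need units [ 0.07 -0.01  0.31] turn -0.01
```

View pics/d3.png

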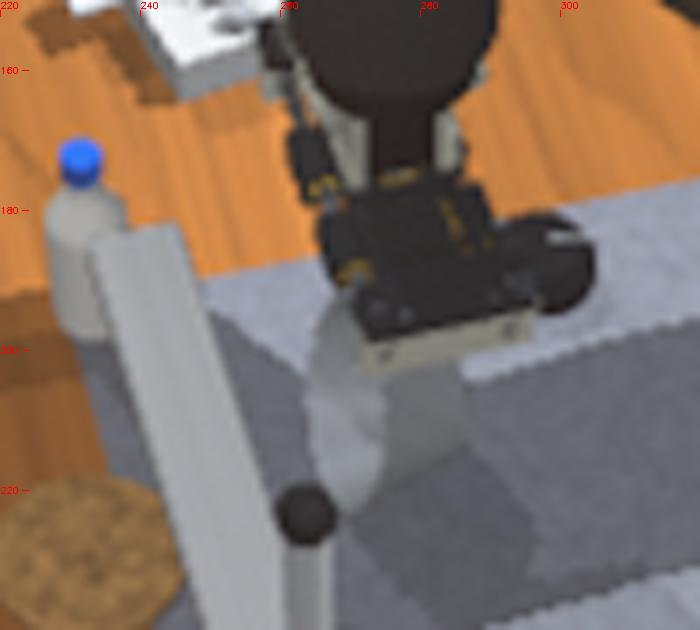

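Request:
apply_moves --plan '[[255,[0,0,0.2],0],[255,[0,-0.2,0.08],0],[255,[0,-0.2,0.1],0],[255,[0,-0.2,0.12],0],[255,[0,-0.26,0.06],0],[255,[0,-0.26,0.08],0],[255,[0,0,0],0]]' --squeeze 8

```text
time_s: 24.3
tcp_pos: [0.4607, 0.1152, 0.0866]
eef_rot: [179.7, -0.1, 92.7]
contact_force: [-11.0, -1.0, 37.1]
gripper_width: 0.0135
```

```bash
python3 -c "
from h import *
need(.515,.12,.10,92.6)
cap('side','side20');crop('side20',220,150,320,240,7,'d3')"
```

```text
t 24.3 tcp [0.4607 0.1152 0.0866] rot [ 1.7973e+02 -8.0000e-02  9.2740e+01] F [-11.   -1.   37.1] w 0.0135
need units [ 0.04  1.09 -0.27] turn 0.02
```

View pics/d3.png

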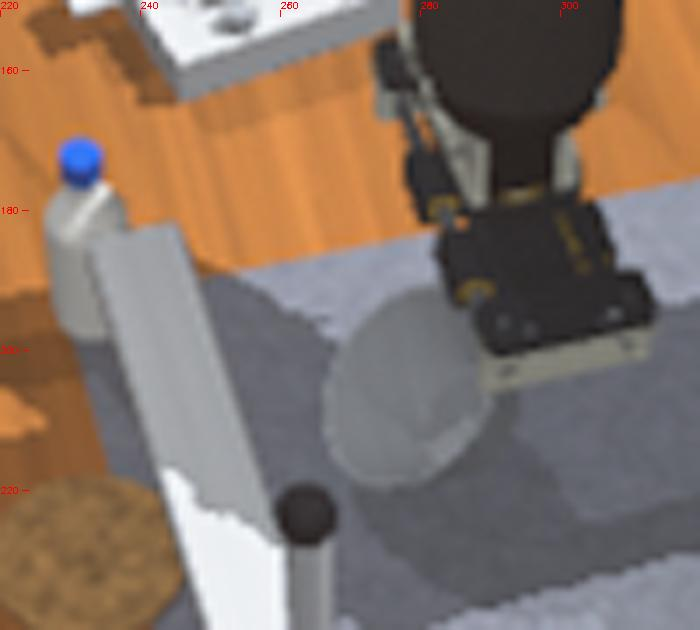

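Request:
apply_moves --plan '[[255,[0,-0.1,-0.06],0],[255,[0,-0.12,0.02],0],[255,[0,-0.12,0.06],0],[255,[0,-0.12,0.08],0],[255,[0,0,0],0]]' --squeeze 5

```text
time_s: 24.98
tcp_pos: [0.4348, 0.1127, 0.0773]
eef_rot: [-179.8, 0.1, 92.6]
contact_force: [-6.1, -0.0, 8.7]
gripper_width: 0.0137
```

```bash
python3 -c "
from h import *
need(.515,.12,.10,92.6)
cap('side','side21');crop('side21',220,150,320,240,7,'d3')"
```

```text
t 24.98 tcp [0.4348 0.1127 0.0773] rot [-1.7983e+02  8.0000e-02  9.2600e+01] F [-6.1 -0.   8.7] w 0.0137
need units [ 0.07  1.61 -0.45] turn 0.0
```

View pics/d3.png

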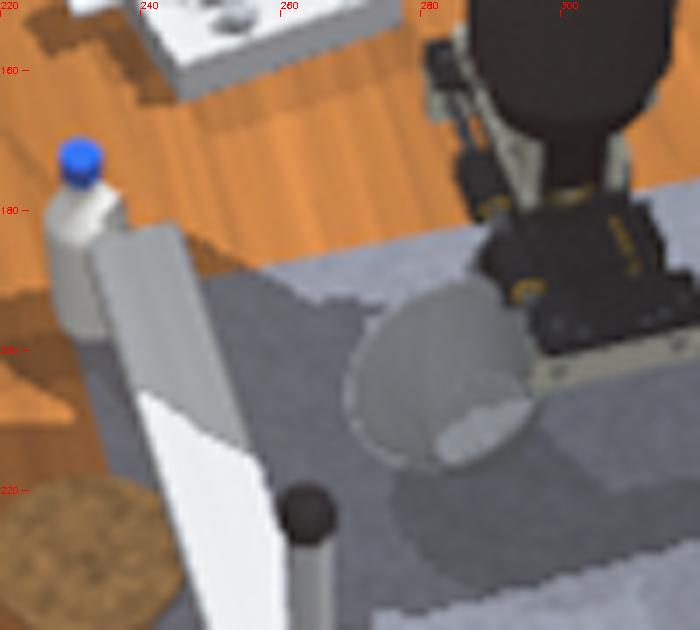

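Request:
apply_moves --plan '[[255,[0,-0.1,0.08],0],[255,[0,-0.1,0.1],0],[255,[0,-0.1,0.12],0],[255,[0,-0.1,0.14],0],[255,[0,0,0],0]]' --squeeze 5

```text
time_s: 25.65
tcp_pos: [0.4161, 0.1122, 0.0553]
eef_rot: [-179.9, 0.1, 92.6]
contact_force: [-0.4, 0.1, -0.6]
gripper_width: 0.0005
```

```bash
python3 -c "
from h import *
need(.515,.12,.10,92.6)
cap('side','side22');crop('side22',220,150,320,240,7,'d3')"
```

```text
t 25.65 tcp [0.4161 0.1122 0.0553] rot [-1.7993e+02  5.0000e-02  9.2620e+01] F [-0.4  0.1 -0.6] w 0.0005
need units [ 0.06  1.98 -0.89] turn 0.0
```

View pics/d3.png

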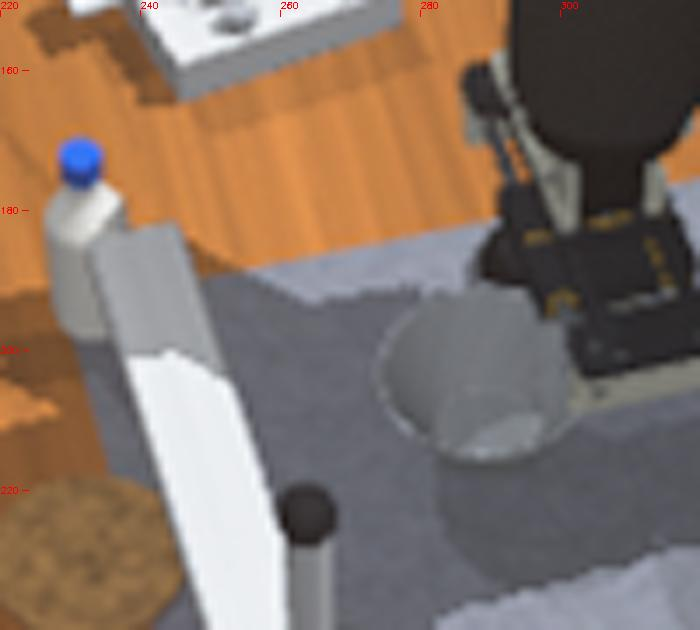

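The handle slipped out of the light grip and the cup seems to be dropping back onto its foot. I'll raise the arm and look.

Request:
apply_moves --plan '[[255,[0,0,-0.6],0],[0,[0,0,-0.8],0],[0,[-0.6,0,-0.6],0],[0,[-0.9,0,0],0],[0,[-0.9,0,0],0],[0,[-0.9,0,0],0],[0,[-0.9,0,0],0],[0,[-0.2,0,0],0]]'

```text
time_s: 26.7
tcp_pos: [0.4268, -0.1092, 0.1562]
eef_rot: [180.0, 0.0, 92.4]
contact_force: [-0.2, 0.7, -0.2]
gripper_width: 0.0653
```

```bash
python3 -c "
from h import *
need(.515,.12,.10,92.6)
cap('side','side23');crop('side23',220,150,320,240,7,'d3');cap('top','top23');crop('top23',225,130,335,240,5,'d1')"
```

```text
t 26.7 tcp [ 0.4268 -0.1092  0.1562] rot [1.7999e+02 1.0000e-02 9.2450e+01] F [-0.2  0.7 -0.2] w 0.0653
need units [4.5  1.96 1.12] turn -0.03
```

View pics/d3.png

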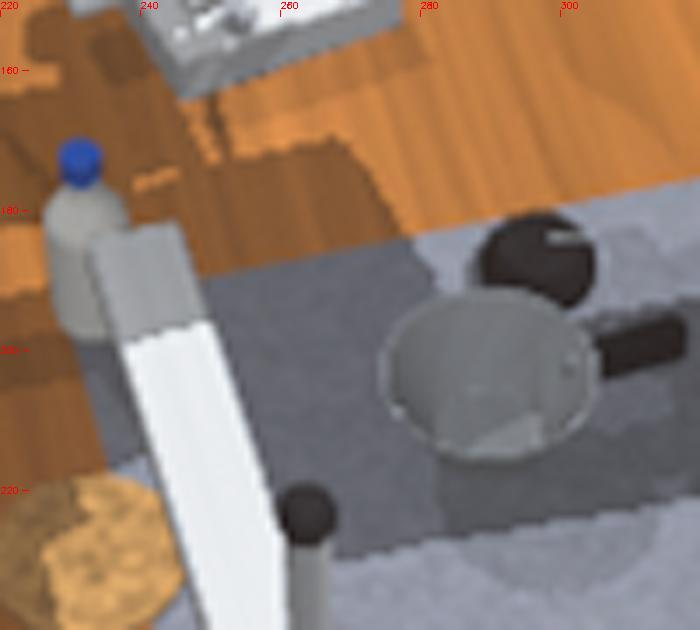

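View pics/d1.png

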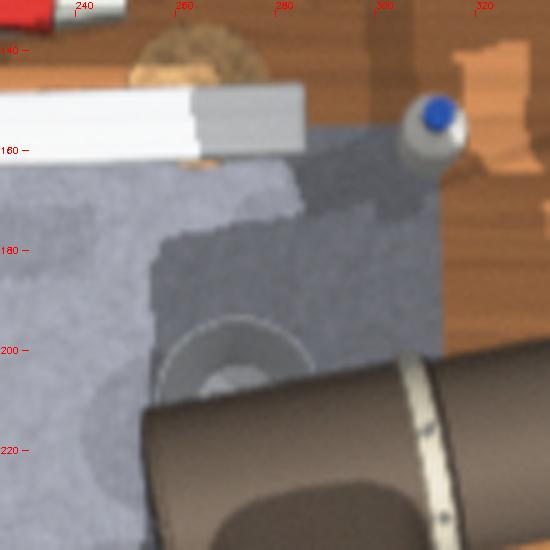

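```bash
python3 -c "
from h import *
from scipy.optimize import least_squares
T=load('top23');S=load('side23')
g=lambda x0,y0,s:(lambda x,y:(x0+(x+.5)/s-.5,y0+(y+.5)/s-.5))
a=g(225,130,5);b=g(220,150,7)
def fit(nm,R,z,rad,p0):
    P=np.array([atz(*q,z) for q in R]);s=least_squares(lambda q:[np.hypot(*(p[:2]-q))-rad for p in P],p0);print(nm,s.x.round(4),np.round(s.fun*1e3,1));return s.x
fit('T',[(T,*a(157,385)),(T,*a(236,316)),(T,*a(312,370)),(T,*a(180,340)),(T,*a(290,335))],.052,.053,[.5,.12])
fit('S',[(S,*b(380,370)),(S,*b(490,289)),(S,*b(600,372)),(S,*b(480,461)),(S,*b(395,415)),(S,*b(420,310))],.052,.053,[.5,.12])
print('hend top',atz(S,*b(684,318),.049),'root', atz(S,*b(590,330),.049),'end bottom', atz(S,*b(688,352),.025))
P=[atz(S,*b(*q),.049) for q in [(595,320),(680,306),(604,345)]];print(np.round(P,3))
"
```

```text
T [0.4634 0.1157] [-1.3  0.7 -1.8 -0.2  0.4]
S [0.4672 0.1202] [ 0.4  0.2 -0.5 -0.1 -0.5 -0.7]
hend top [0.36620584 0.10555422 0.049     ] root [0.41287888 0.10238149 0.049     ] end bottom [0.36333732 0.10824247 0.025     ]
[[0.409 0.097 0.049]
 [0.366 0.098 0.049]
 [0.409 0.113 0.049]]
```

Request:
apply_moves --plan '[[0,[-0.9,0.4,0.2],0],[0,[-0.9,0.4,0],0],[0,[-0.9,0.4,0],0],[0,[-0.6,0.2,0],0]]'

```text
time_s: 27.3
tcp_pos: [0.5058, -0.2694, 0.1457]
eef_rot: [-180.0, 0.0, 92.6]
contact_force: [0.5, -0.3, -0.3]
gripper_width: 0.0871
```

```bash
python3 -c "
from h import *
need(.515,.12,.10,92.6)
cap('top','top24');crop('top24',225,180,305,260,7,'d1')"
```

```text
t 27.3 tcp [ 0.5058 -0.2694  0.1457] rot [-1.7999e+02  1.0000e-02  9.2640e+01] F [ 0.5 -0.3 -0.3] w 0.0871
need units [7.77 0.54 0.91] turn 0.01
```

View pics/d1.png

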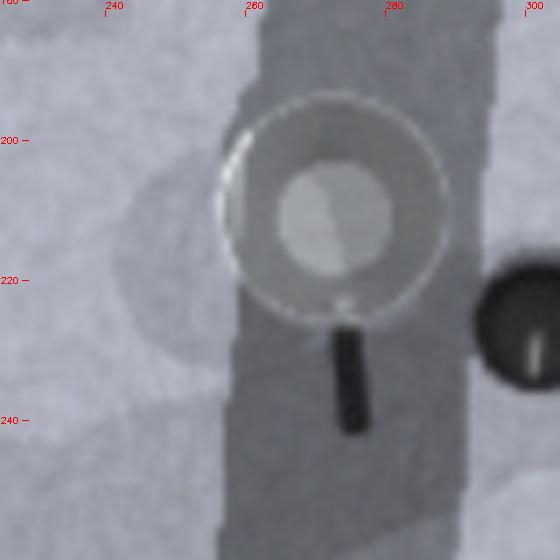

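```bash
python3 -c "
from h import *
T=load('top24')
g=lambda x0,y0,s:(lambda x,y:(x0+(x+.5)/s-.5,y0+(y+.5)/s-.5))
a=g(225,180,7)
c=atz(T,*a(333,209),.052);e=atz(T,*a(355,434),.049);m=atz(T,*a(346,330),.049)
print(c,e,m,np.hypot(*(c-e)[:2]),np.degrees(np.arctan2(*(c-e)[:2][::-1])))
need(.398,.1085,.10,95.3);need(.398,.1085,.016,95.3)
"
```

```text
[0.46411572 0.11536731 0.052     ] [0.36268385 0.10422188 0.049     ] [0.40957364 0.10884648 0.049     ] 0.10204236811994916 6.270559600061261
t 27.35 tcp [ 0.5068 -0.2716  0.1456] rot [-1.7999e+02  7.0000e-02  9.2640e+01] F [ 3.5 -3.7  2.6] w 0.0879
need units [ 7.69 -1.82  0.91] turn -0.44
t 27.35 tcp [ 0.5068 -0.2716  0.1456] rot [-1.7999e+02  7.0000e-02  9.2640e+01] F [ 3.5 -3.7  2.6] w 0.0879
need units [ 7.69 -1.82  2.59] turn -0.44
```

Request:
apply_moves --plan '[[0,[0.6,-0.1,0],0],[0,[0.9,-0.2,0],0],[0,[0.9,-0.2,0],0],[0,[0.9,-0.2,0],0],[0,[0.9,-0.2,0],0],[0,[0.9,-0.2,0],0],[0,[0.9,-0.3,0],0],[0,[0.9,-0.3,0],0],[0,[0.7,-0.2,0],-0.3],[0,[0.1,0,0],-0.3],[0,[0,0,0],0]]'

```text
time_s: 28.72
tcp_pos: [0.3915, 0.1123, 0.1462]
eef_rot: [180.0, -0.0, 96.3]
contact_force: [0.1, 0.1, 0.6]
gripper_width: 0.0873
```

```bash
python3 -c "
from h import *
need(.3945,.1077,.018,96.3)"
```

```text
t 28.73 tcp [0.3915 0.1123 0.1462] rot [ 1.7999e+02 -1.0000e-02  9.6350e+01] F [0.1 0.1 0.6] w 0.0873
need units [-0.1   0.05  2.56] turn 0.01
```

Request:
apply_moves --plan '[[130,[-0.1,0.05,0.6],0],[130,[0,0,0.7],0],[130,[0,0,0.6],0],[130,[0,0,0.4],0],[130,[0,0,0.26],0],[130,[0,0,0],0],[130,[0,0,0],0],[200,[0,0,0],0],[255,[0,0,0],0],[255,[0,0,0],0],[255,[0,0,0],0],[255,[0,0,0],0]]' --squeeze 50

```text
time_s: 30.22
tcp_pos: [0.3948, 0.1069, 0.0182]
eef_rot: [180.0, -0.0, 96.2]
contact_force: [-0.1, 0.3, 4.5]
gripper_width: 0.0138
```

```bash
python3 -c "
from h import *
need(.3945,.1077,.018,96.3)
cap('side','side25');crop('side25',240,140,340,230,7,'d3')"
```

```text
t 30.23 tcp [0.3948 0.1069 0.0182] rot [ 1.7999e+02 -1.0000e-02  9.6220e+01] F [-0.1  0.3  4.5] w 0.0138
need units [ 0.02 -0.    0.  ] turn -0.01
```

View pics/d3.png

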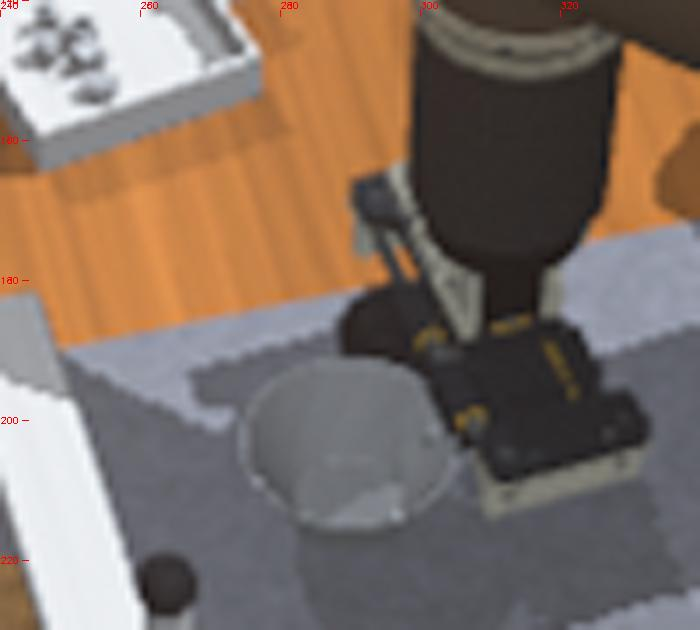

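Request:
apply_moves --plan '[[255,[0,0,-0.12],0],[255,[0,0.3,0],0],[255,[0,0.5,0],0],[255,[0.1,0.5,0],0],[255,[0,0.4,0],0],[255,[0,0,0],0],[255,[0,0,0.05],0],[255,[0,0,0.05],0],[180,[0,0,0.02],0],[160,[0,0,0],0],[130,[0,-0.24,0],0],[130,[0,-0.2,0],0]]'

```text
time_s: 31.78
tcp_pos: [0.4557, 0.1182, 0.0181]
eef_rot: [-180.0, 0.0, 96.2]
contact_force: [0.0, -0.4, 1.0]
gripper_width: 0.0417
```

```bash
python3 -c "
from h import *
need(.3945,.1077,.018,96.3)
cap('side','side26');crop('side26',200,140,320,240,6,'d3')
cap('top','top26');crop('top26',225,130,325,230,6,'d1')"
```

```text
t 31.77 tcp [0.4557 0.1182 0.0181] rot [-179.99    0.     96.2 ] F [ 0.  -0.4  1. ] w 0.0417
need units [-0.08 -1.24  0.  ] turn -0.02
```

View pics/d3.png

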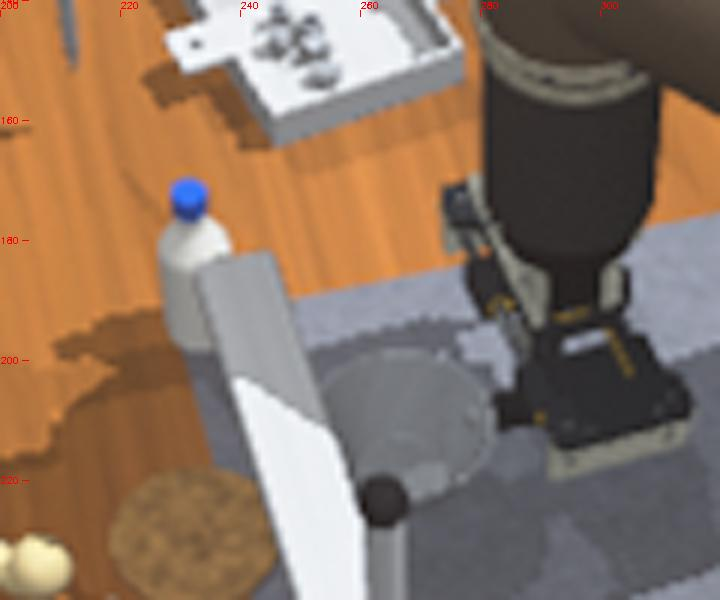

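View pics/d1.png

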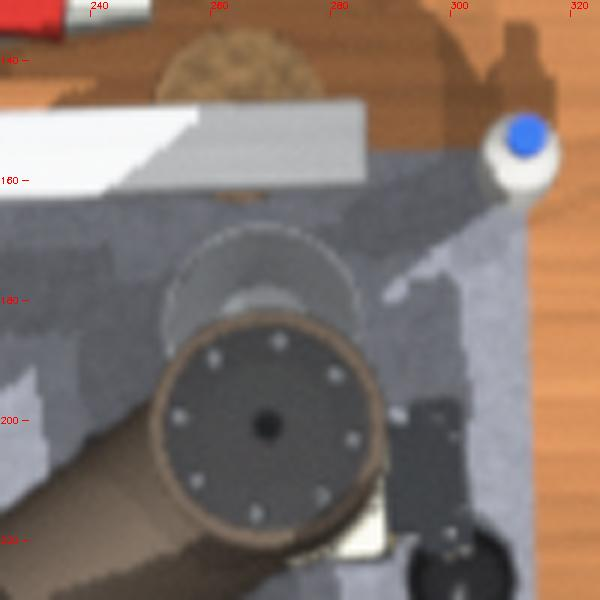

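Request:
apply_moves --plan '[[255,[0,0,0],0],[255,[0,0,0],0],[255,[0,0,0],0],[255,[0,0,0],0],[255,[0,0,0],0],[255,[0,0,-0.15],0],[255,[0,0,-0.15],0],[255,[0,0.3,0],0],[255,[0,0.4,0],0],[255,[0,0.4,0],0],[255,[0,0,0],0],[255,[0,0,0],0]]' --squeeze 60

```text
time_s: 33.38
tcp_pos: [0.5112, 0.1242, 0.0327]
eef_rot: [-180.0, 0.0, 96.2]
contact_force: [0.3, 0.0, -2.5]
gripper_width: 0.0135
```

```bash
python3 -c "
from h import *
need(.552,.131,.033,96.3)
cap('side','side27');crop('side27',200,140,320,240,6,'d3')
cap('top','top27');crop('top27',225,130,325,230,6,'d1')"
```

```text
t 33.38 tcp [0.5112 0.1242 0.0327] rot [-1.7995e+02  2.0000e-02  9.6180e+01] F [ 0.3  0.  -2.5] w 0.0135
need units [ 0.05  0.82 -0.01] turn -0.02
```

View pics/d3.png

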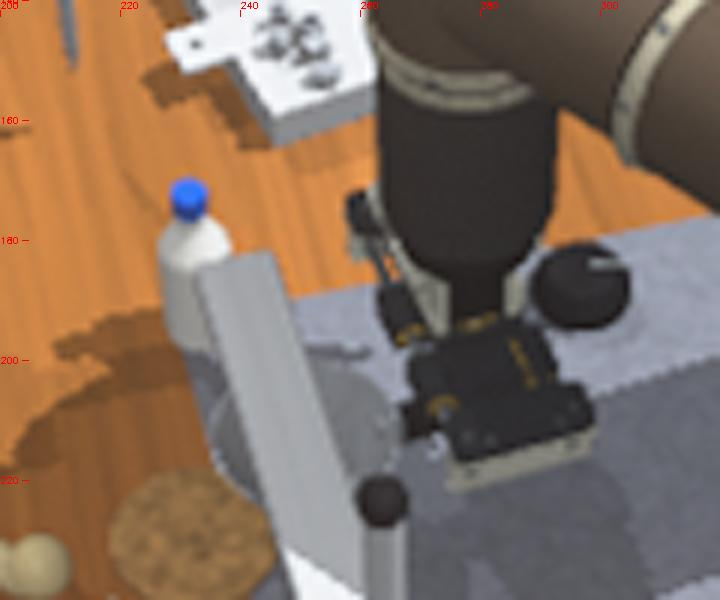

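View pics/d1.png

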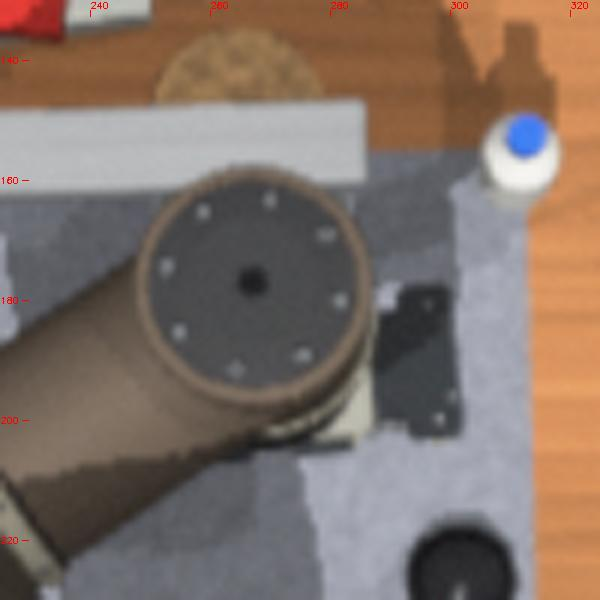

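Request:
apply_moves --plan '[[255,[0.05,0.3,0],0],[255,[0,0.3,0],0],[255,[0,0.22,0],0],[255,[0,0,0],0],[255,[0,0,0],0]]'

```text
time_s: 34.1
tcp_pos: [0.5515, 0.1311, 0.0327]
eef_rot: [-179.9, 0.0, 96.2]
contact_force: [0.8, 0.6, -2.8]
gripper_width: 0.0135
```

```bash
python3 -c "
from h import *
need(.552,.131,.024,96.3)
cap('side','side28');crop('side28',200,170,300,250,7,'d3')
cap('top','top28');crop('top28',225,110,325,210,6,'d1')"
```

```text
t 34.1 tcp [0.5515 0.1311 0.0327] rot [-1.7995e+02  1.0000e-02  9.6180e+01] F [ 0.8  0.6 -2.8] w 0.0135
need units [-0.    0.01  0.17] turn -0.02
```

View pics/d3.png

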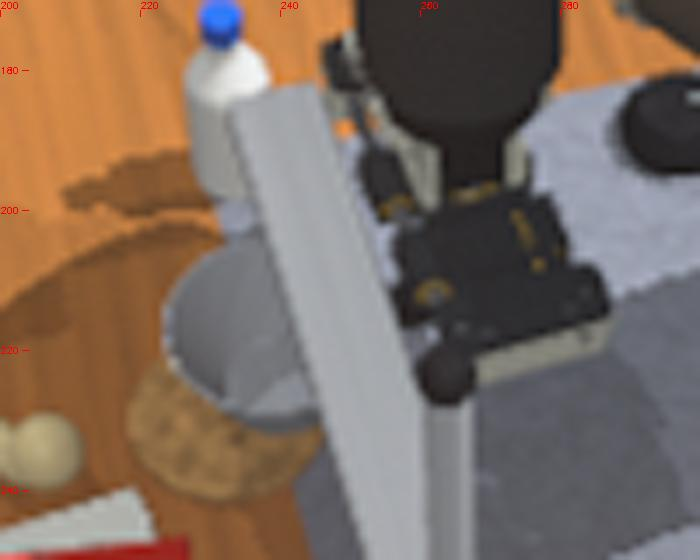

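View pics/d1.png

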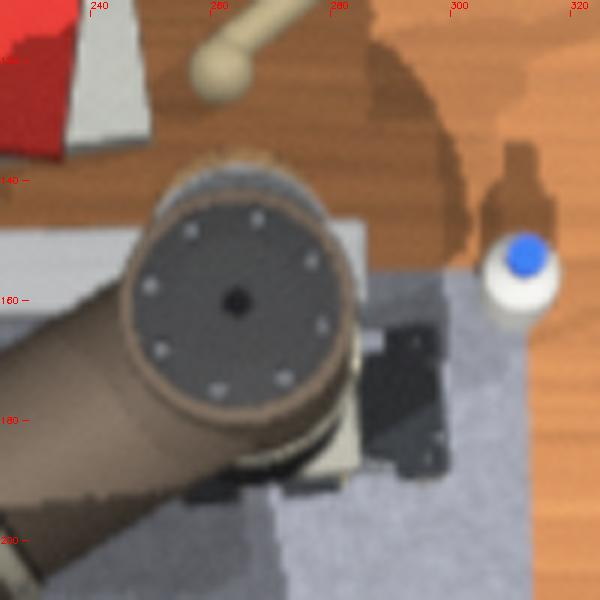

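Request:
apply_moves --plan '[[255,[0,0,0.05],0],[255,[0,0,0.05],0],[255,[0,0,0.04],0],[255,[0,0,0.03],0],[255,[0,0,0],0],[255,[0,0,0],0]]'

```text
time_s: 34.95
tcp_pos: [0.552, 0.1314, 0.0246]
eef_rot: [180.0, -0.0, 96.2]
contact_force: [-0.5, -0.3, -3.7]
gripper_width: 0.0134
```

Request:
apply_moves --plan '[[255,[0,0,0.03],0],[255,[0,0,0],0],[255,[0,0,0],0]]'

```text
time_s: 35.33
tcp_pos: [0.552, 0.1315, 0.0237]
eef_rot: [180.0, -0.0, 96.2]
contact_force: [-3.1, -0.2, 5.6]
gripper_width: 0.0134
```

```bash
python3 -c "
from h import *
need(.552,.131,.024,96.3);need(.552,.131,.024,96.3)"
```

```text
t 35.33 tcp [0.552  0.1315 0.0237] rot [ 1.7997e+02 -1.0000e-02  9.6220e+01] F [-3.1 -0.2  5.6] w 0.0134
need units [-0.01 -0.   -0.01] turn -0.01
t 35.33 tcp [0.552  0.1315 0.0237] rot [ 1.7997e+02 -1.0000e-02  9.6220e+01] F [-3.1 -0.2  5.6] w 0.0134
need units [-0.01 -0.   -0.01] turn -0.01
```

Request:
apply_moves --plan '[[200,[0,0,0],0],[190,[0,0,0],0],[180,[0,0,0],0],[180,[0,-0.2,0],0],[180,[0,-0.3,-0.06],0],[180,[0,-0.2,-0.06],0],[255,[0,0,0],0],[255,[0,0,0],0],[255,[0,0,0],0],[255,[0,0,0],0]]' --squeeze 20

```text
time_s: 36.58
tcp_pos: [0.5174, 0.1276, 0.0289]
eef_rot: [-180.0, 0.0, 96.2]
contact_force: [-0.1, -0.1, -0.0]
gripper_width: 0.0006
```

```bash
python3 -c "
from h import *
need(.552,.131,.024,96.3)
cap('side','side29');crop('side29',200,170,300,250,7,'d3')"
```

```text
t 36.58 tcp [0.5174 0.1276 0.0289] rot [-179.99    0.     96.2 ] F [-0.1 -0.1 -0. ] w 0.0006
need units [-0.01  0.7   0.1 ] turn -0.02
```

View pics/d3.png

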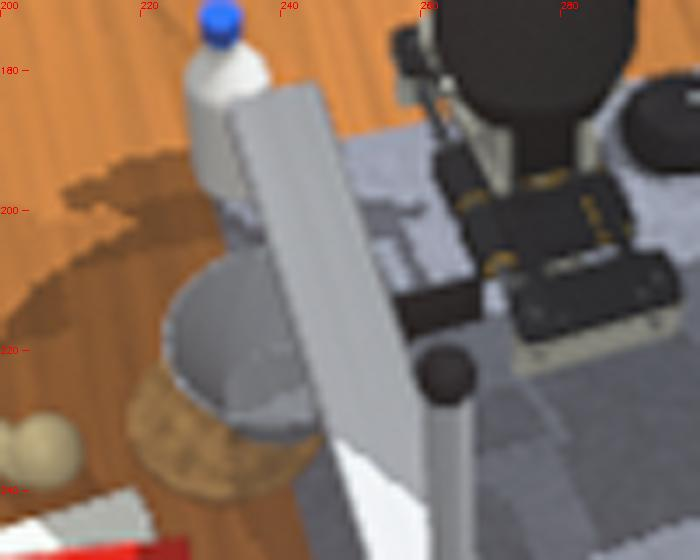

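Request:
apply_moves --plan '[[255,[0,0.15,0],0],[255,[0,0.12,0],0],[255,[0,0.12,0],0],[255,[0,0.12,0],0],[255,[0,0.12,0],0],[255,[0,0.1,0],0],[255,[0,0,0],0],[255,[0,0,0],0]]'

```text
time_s: 37.62
tcp_pos: [0.5537, 0.1317, 0.0291]
eef_rot: [180.0, -0.0, 96.2]
contact_force: [0.1, 0.2, 0.6]
gripper_width: 0.0002
```

```bash
python3 -c "
from h import *
need(.552,.131,.024,96.3)
cap('side','side30');crop('side30',200,170,300,250,7,'d3')"
```

```text
t 37.62 tcp [0.5537 0.1317 0.0291] rot [ 1.7997e+02 -1.0000e-02  9.6220e+01] F [0.1 0.2 0.6] w 0.0002
need units [-0.01 -0.04  0.1 ] turn -0.01
```

View pics/d3.png

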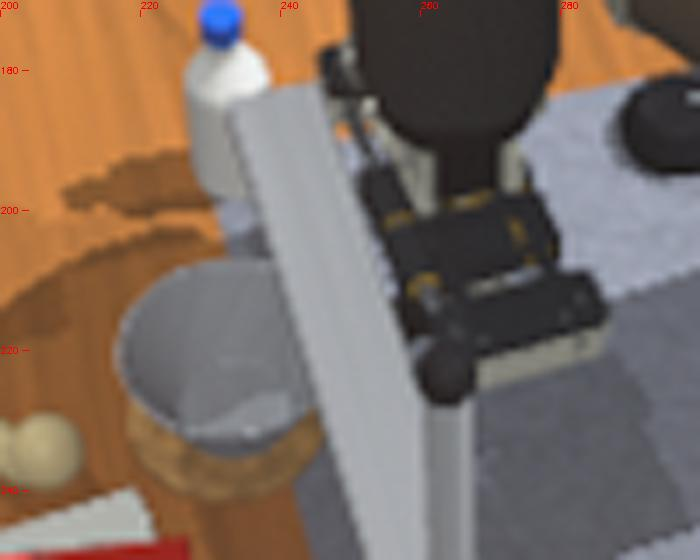

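Request:
apply_moves --plan '[[255,[0,-0.5,0],0],[255,[0,-0.7,0],0],[200,[0,-0.5,-0.6],0],[130,[-0.3,0,-0.8],0],[130,[-0.9,0,-0.6],0],[130,[-0.9,0,0],0],[130,[-0.9,0,0],0],[130,[-0.6,0,0],0],[130,[0,0,0],0]]'

```text
time_s: 38.8
tcp_pos: [0.4883, -0.0582, 0.1291]
eef_rot: [180.0, 0.0, 96.1]
contact_force: [1.0, -0.3, -0.5]
gripper_width: 0.0428
```

```bash
python3 -c "
from h import *
need(.443,-.242,.17,103.5)
cap('side','side31');crop('side31',205,110,285,170,9,'d3');crop('side31',200,180,290,250,8,'d4')
cap('top','top31');crop('top31',335,130,425,230,6,'d1');crop('top31',225,110,325,200,7,'d2')"
```

```text
t 38.8 tcp [ 0.4883 -0.0582  0.1291] rot [179.98   0.    96.06] F [ 1.  -0.3 -0.5] w 0.0428
need units [-3.56 -1.29 -0.82] turn -1.24
```

View pics/d3.png

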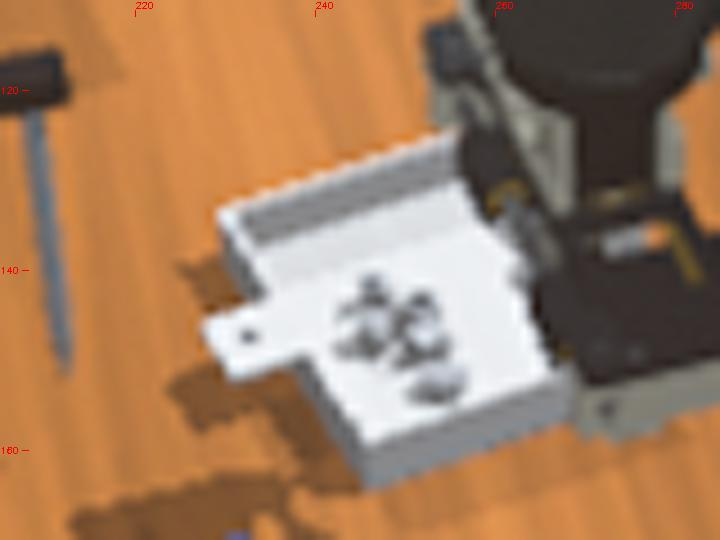

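View pics/d1.png

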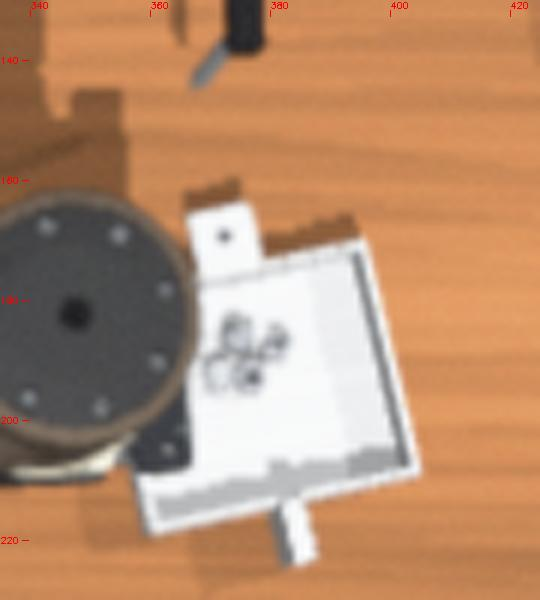

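View pics/d2.png

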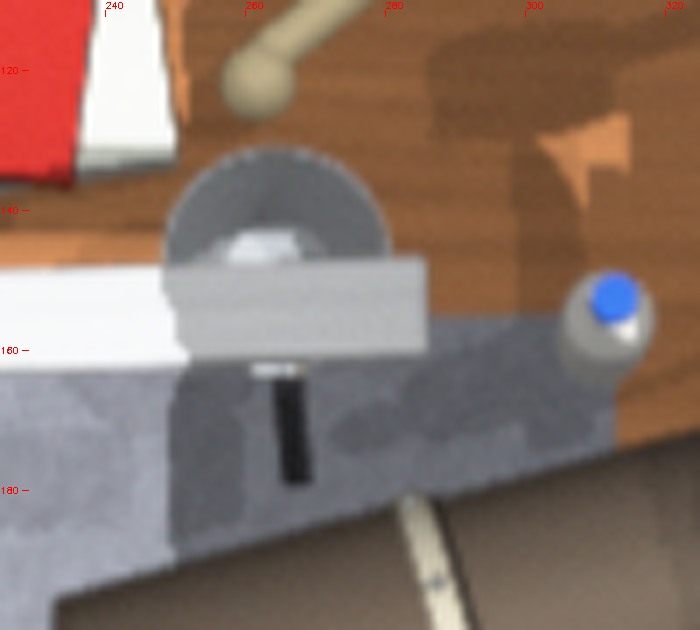

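View pics/d4.png

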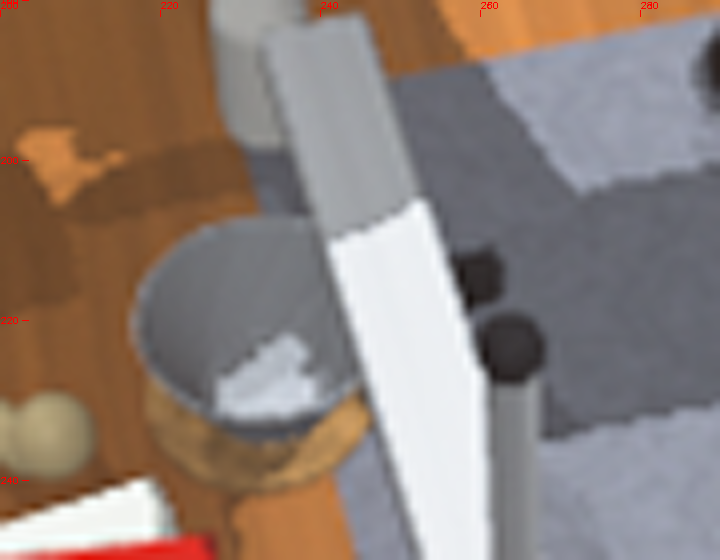

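The cup stands empty on its coaster, within about 5 mm of its first place. Next is the tray lug.

Request:
apply_moves --plan '[[130,[-0.6,-0.2,0],0],[130,[-0.8,-0.3,0],0],[130,[-0.8,-0.3,0],0],[130,[-0.8,-0.3,0],0],[130,[-0.56,-0.2,0],-0.6],[130,[0,0,0],-0.6],[130,[0,0,0],0],[130,[0,0,0],0]]'

```text
time_s: 39.9
tcp_pos: [0.4434, -0.2398, 0.1291]
eef_rot: [180.0, 0.0, 103.4]
contact_force: [1.2, -0.7, -0.2]
gripper_width: 0.0431
```

```bash
python3 -c "
from h import *
need(.4425,-.242,.018,103.3)
cap('side','side32');crop('side32',225,90,325,170,7,'d3')"
```

```text
t 39.9 tcp [ 0.4434 -0.2398  0.1291] rot [179.99   0.   103.41] F [ 1.2 -0.7 -0.2] w 0.0431
need units [-0.04 -0.03  2.22] turn 0.02
```

View pics/d3.png

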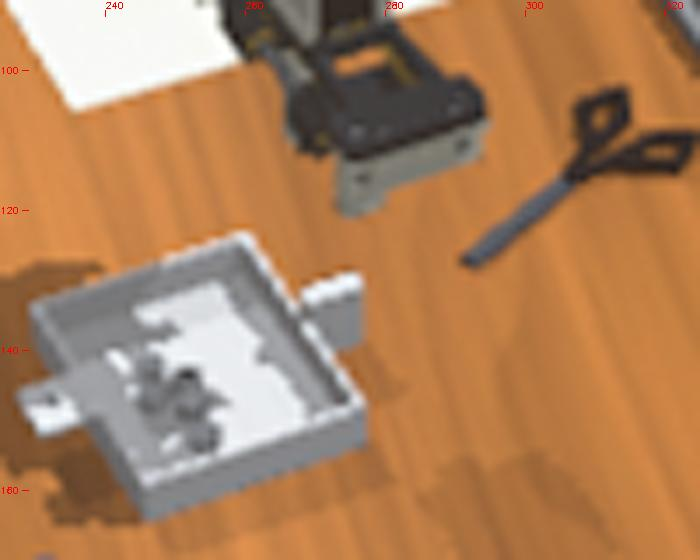

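Request:
apply_moves --plan '[[130,[-0.04,-0.03,0.5],0],[130,[0,0,0.6],0],[130,[0,0,0.5],0],[130,[0,0,0.4],0],[130,[0,0,0.2],0],[130,[0,0,0],0],[130,[0,0,0],0],[255,[0,0,0],0],[255,[0,0,0],0],[255,[0,0,0],0],[255,[0,0,0],0],[255,[0,0,0],0]]' --squeeze 30

```text
time_s: 41.45
tcp_pos: [0.4422, -0.243, 0.0193]
eef_rot: [180.0, 0.0, 103.4]
contact_force: [-0.4, -1.5, 2.5]
gripper_width: 0.0118
```

```bash
python3 -c "
from h import *
need(.4425+.0796,-.242+.0143,.018,103.3)
cap('side','side33');crop('side33',205,100,305,170,7,'d3')"
```

```text
t 41.45 tcp [ 0.4422 -0.243   0.0193] rot [1.7998e+02 1.0000e-02 1.0339e+02] F [-0.4 -1.5  2.5] w 0.0118
need units [-0.07  1.62  0.03] turn 0.01
```

View pics/d3.png

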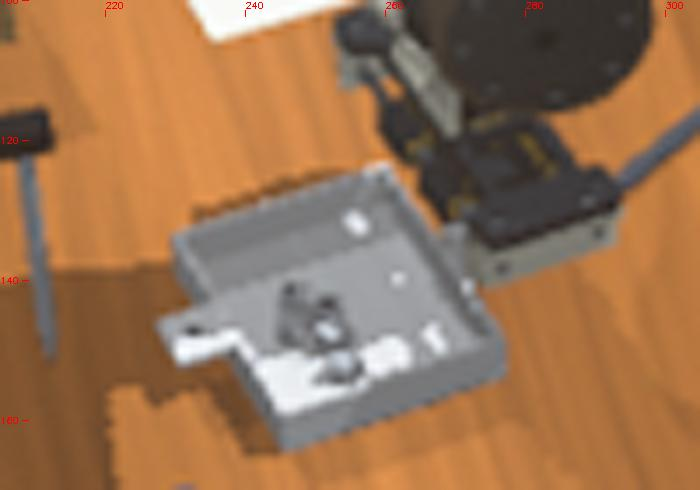

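Request:
apply_moves --plan '[[255,[0,0.1,0],0],[255,[0,0.2,0],0],[255,[-0.04,0.25,0],0],[255,[-0.04,0.25,0],0],[255,[0,0.25,0],0],[255,[0,0.2,0],0],[255,[0,0.15,0],0],[255,[0,0.05,0],0],[255,[0,0,0],0],[255,[0,0,0],0]]'

```text
time_s: 42.75
tcp_pos: [0.5098, -0.2304, 0.0192]
eef_rot: [-179.6, -0.1, 103.4]
contact_force: [-11.4, -3.3, 13.7]
gripper_width: 0.0122
```

```bash
python3 -c "
from h import *
need(.4422+.0796,-.243+.0143,.018,103.3)
cap('side','side34');crop('side34',185,110,255,170,10,'d3');cap('top','top34');crop('top34',340,120,410,190,8,'d1')"
```

```text
t 42.75 tcp [ 0.5098 -0.2304  0.0192] rot [-1.7964e+02 -8.0000e-02  1.0340e+02] F [-11.4  -3.3  13.7] w 0.0122
need units [-0.02  0.24  0.02] turn 0.02
```

View pics/d3.png

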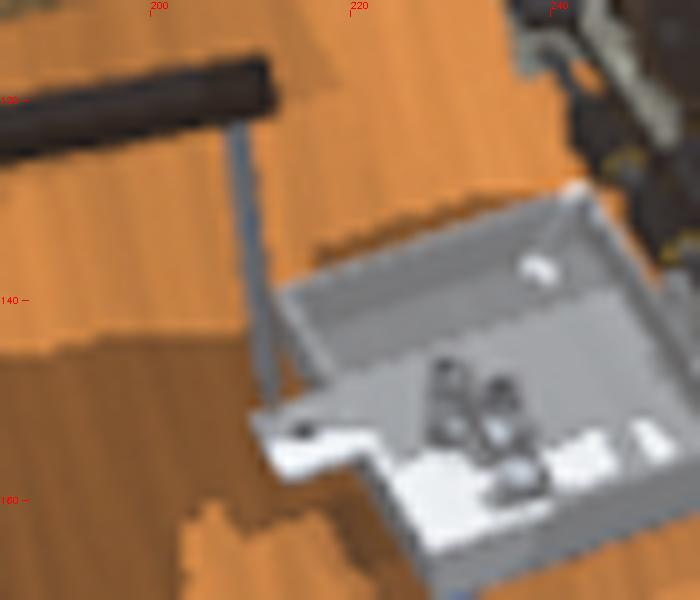

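View pics/d1.png

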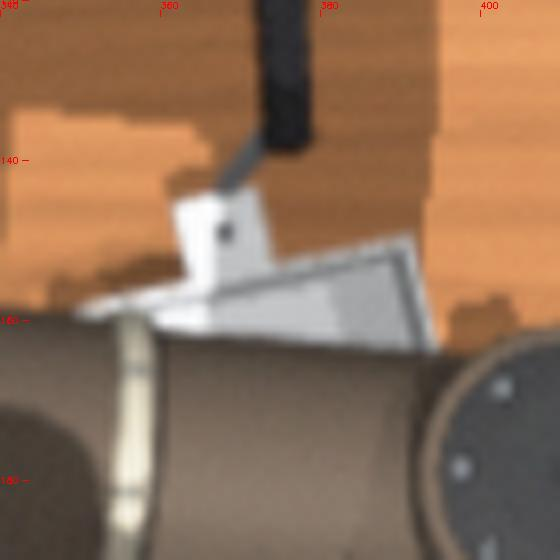

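```bash
cat > m.py <<'E'
from h import *
import sys
T=load(sys.argv[1]);S=load(sys.argv[2])
g=lambda x0,y0,s:(lambda x,y:(x0+(x+.5)/s-.5,y0+(y+.5)/s-.5))
v=[float(q) for q in sys.argv[3:]]
a=g(340,120,8);b=g(185,110,10)
tT=atz(T,*a(v[0],v[1]),.046);dT=atz(T,*a(v[2],v[3]),.031)
tS=atz(S,*b(v[4],v[5]),.046);dS=atz(S,*b(v[6],v[7]),.031)
print('tip',tT.round(4),tS.round(4),'dot',dT.round(4),dS.round(4));
for w in((tT-dT),(tS-dS),((tT-dT)+(tS-dS))/2):
    ph=np.radians(103.4);print(w[:2].round(4),'tool x,y units',np.round([(w[0]*np.cos(ph)+w[1]*np.sin(ph))/.05,(w[0]*np.sin(ph)-w[1]*np.cos(ph))/.05],2))
# rod line check: where would points 46 and 31 mm at S-tip project
print('proj of tip footprint z=.031 T',(proj(T,[[*tT[:2],.031]])[0]-[340,120]+.5)*8-.5,'S',(proj(S,[[*tS[:2],.031]])[0]-[185,110]+.5)*10-.5)
E
python3 m.py top34 side34 224 190 225 232 271 405 303 430
```

```text
tip [ 0.6822 -0.1898  0.046 ] [ 0.683  -0.1895  0.046 ] dot [ 0.6679 -0.1926  0.031 ] [ 0.6726 -0.189   0.031 ]
[0.0143 0.0028] tool x,y units [-0.01  0.29]
[ 0.0104 -0.0005] tool x,y units [-0.06  0.2 ]
[0.0123 0.0011] tool x,y units [-0.04  0.25]
proj of tip footprint z=.031 T [218.01467099 197.32998655] S [274.7617894  433.58593559]
```

Request:
apply_moves --plan '[[255,[-0.02,0.08,0],0],[255,[0,0.08,0],0],[255,[0,0.05,0],0],[255,[0,0,0],0],[255,[0,0,0],0]]'

```text
time_s: 43.48
tcp_pos: [0.5202, -0.2289, 0.0192]
eef_rot: [-179.6, -0.1, 103.4]
contact_force: [-11.9, -2.9, 15.5]
gripper_width: 0.0119
```

```bash
python3 -c "
from h import *
need(.4422+.0796,-.243+.0143,.018,103.3)
cap('side','side35');crop('side35',185,110,255,170,10,'d3');cap('top','top35');crop('top35',340,120,410,190,8,'d1')"
```

```text
t 43.48 tcp [ 0.5202 -0.2289  0.0192] rot [-1.7964e+02 -8.0000e-02  1.0340e+02] F [-11.9  -2.9  15.5] w 0.0119
need units [-0.    0.03  0.02] turn 0.02
```

View pics/d3.png

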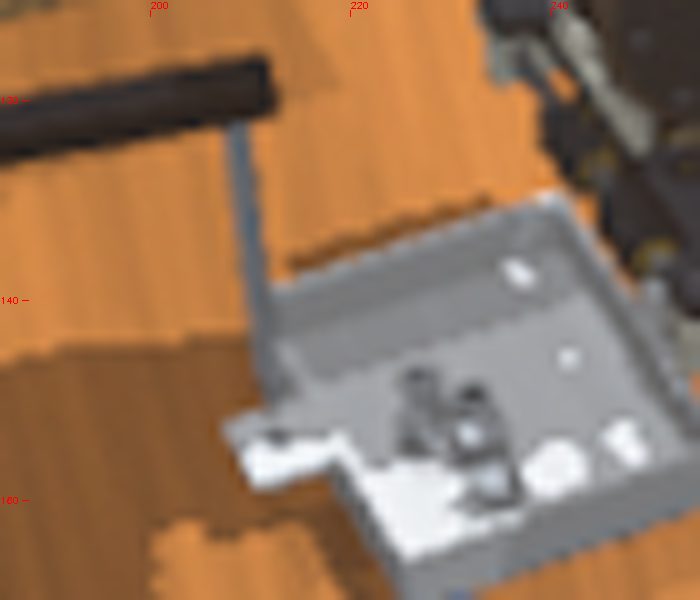

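View pics/d1.png

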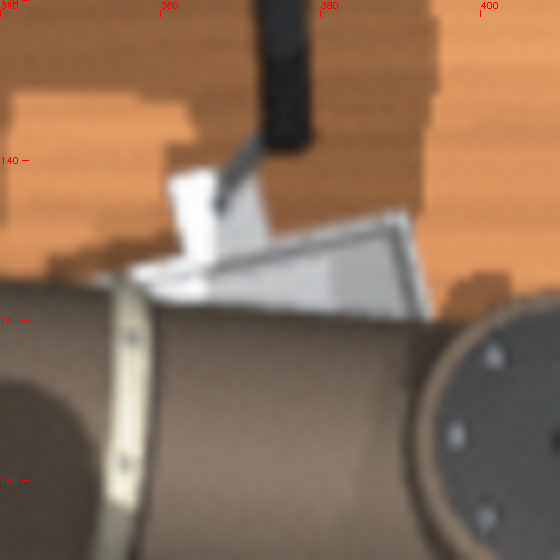

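```bash
python3 -c "
from h import *
crop('top31',355,125,395,160,16,'e1');crop('side31',195,115,235,155,14,'e2');crop('top35',355,125,395,160,16,'e3');crop('side35',195,115,235,165,12,'e4')"
```

```text
(no output)
```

View pics/e1.png

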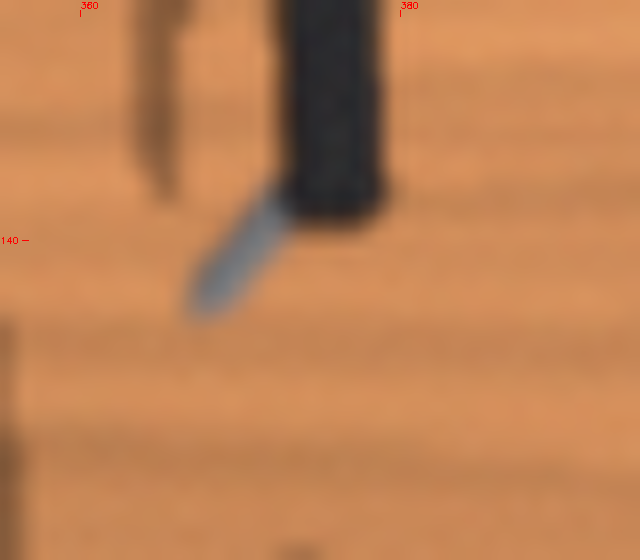

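View pics/e2.png

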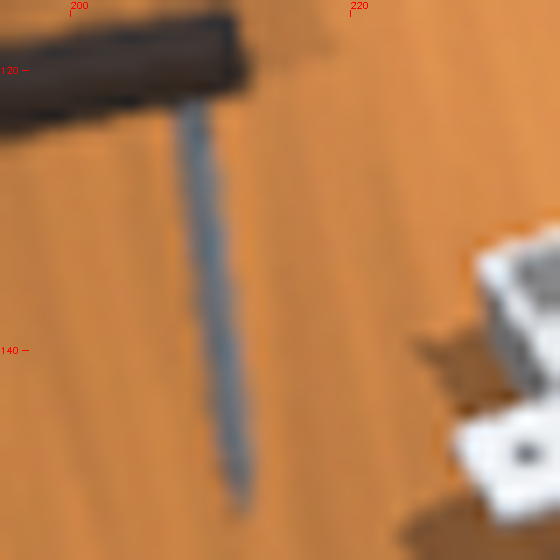

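View pics/e3.png

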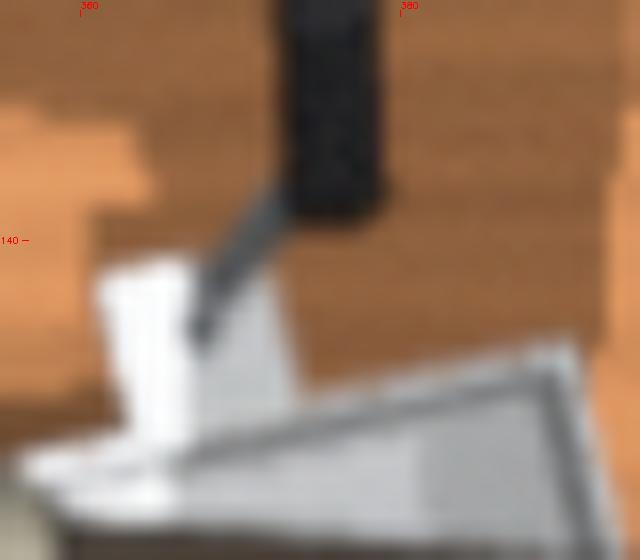

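View pics/e4.png

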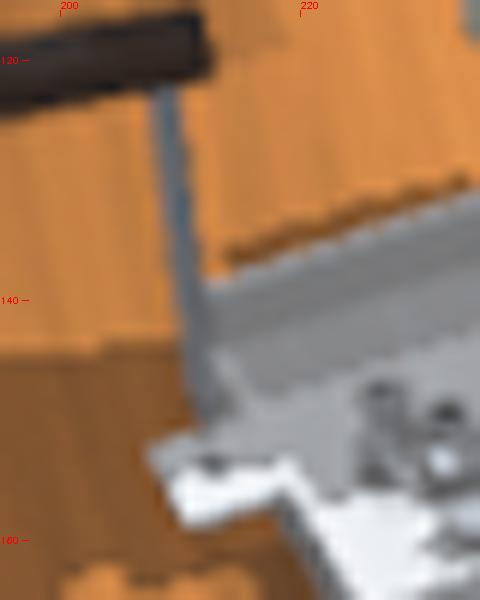

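```bash
cat > m2.py <<'E'
from h import *
T=load('top35');S=load('side35')
p=lambda x0,y0,s,x,y:(x0+(x+.5)/s-.5,y0+(y+.5)/s-.5)
tT=atz(T,*p(355,125,16,203,315),.046);dT=atz(T,*p(355,125,16,200,330),.031)
tS=atz(S,*p(195,115,14,240,508),.046);dS=atz(S,*p(195,115,12,213,464),.031)
print(tT,tS,dT,dS,tT-dT,tS-dS)
# rod axis planes: T points, S points
aT=[p(355,125,16,278,205),p(355,125,16,205,305)]
aS=[p(195,115,14,190,105),p(195,115,14,238,490)]
N=[];
for d,(u,v) in((T,aT),(S,aS)):
    c,r1=ray(d,*u);_,r2=ray(d,*v);n=np.cross(r1,r2);n/=np.linalg.norm(n);N.append((n,c))
# vertical line (x,y,z) z=.08 in both planes
A=np.array([n[:2] for n,c in N]);b=[n@c-n[2]*.1 for n,c in N];print('rod xy at z=.1',np.linalg.solve(A,b))
b=[n@c-n[2]*.046 for n,c in N];print('rod xy at z=.046',np.linalg.solve(A,b), [n.round(3) for n,c in N])
E
python3 m2.py
```

```text
[ 0.67916503 -0.1886965   0.046     ] [ 0.68352175 -0.18565422  0.046     ] [ 0.67910011 -0.19052468  0.031     ] [ 0.6822975  -0.18781946  0.031     ] [6.49226458e-05 1.82817338e-03 1.50000000e-02] [0.00122426 0.00216525 0.015     ]
rod xy at z=.1 [ 0.68293082 -0.1894291 ]
rod xy at z=.046 [ 0.68312018 -0.19048722] [array([ 0.585,  0.811, -0.014]), array([ 0.998, -0.07 ,  0.005])]
```

Request:
apply_moves --plan '[[255,[0.04,0.03,0],0],[255,[0,0,0],0],[255,[0,0,0],0],[255,[0,0,0],0]]'

```text
time_s: 44.08
tcp_pos: [0.5225, -0.2268, 0.0192]
eef_rot: [-179.8, -0.0, 103.4]
contact_force: [-7.4, -4.1, 10.8]
gripper_width: 0.012
```

```bash
python3 -c "
from h import *
need(.5202,-.2289,.018,103.3)
cap('side','side36');cap('top','top36')
crop('top36',355,125,395,160,16,'e3');crop('side36',195,115,235,165,12,'e4')"
```

```text
t 44.08 tcp [ 0.5225 -0.2268  0.0192] rot [-1.7976e+02 -4.0000e-02  1.0338e+02] F [-7.4 -4.1 10.8] w 0.012
need units [-0.03 -0.05  0.02] turn 0.01
```

View pics/e3.png

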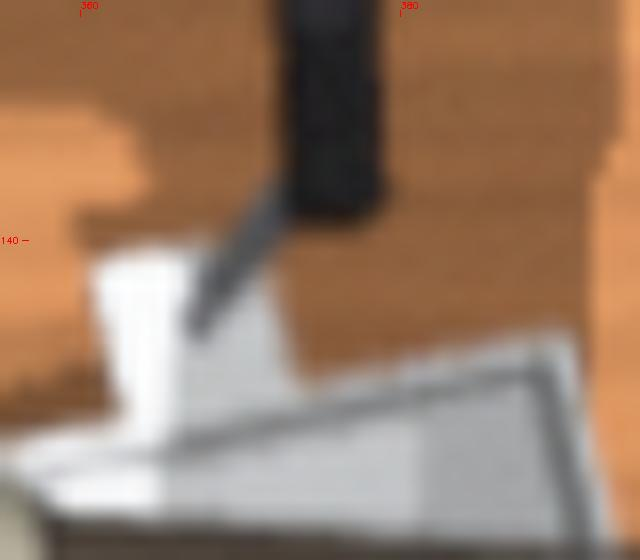

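View pics/e4.png

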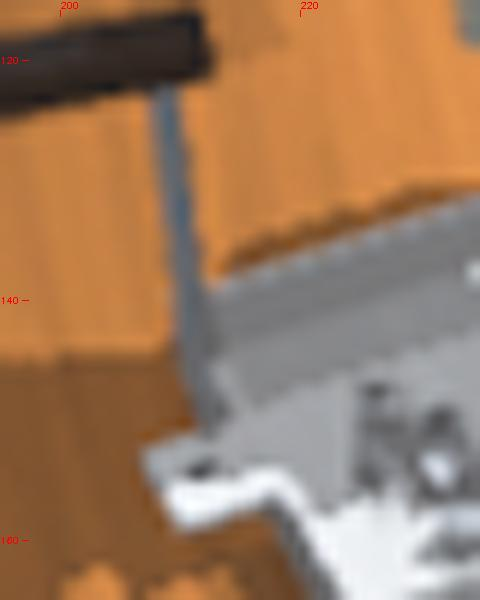

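```bash
python3 -c "
from h import *
T=load('top36');S=load('side36')
p=lambda x0,y0,s,x,y:(x0+(x+.5)/s-.5,y0+(y+.5)/s-.5)
dT=atz(T,*p(355,125,16,197,325),.031);dS=atz(S,*p(195,115,12,203,467),.031)
print(dT,dS,[.6792-dT[0],-.1887-dT[1]],[.6835-dS[0],-.1857-dS[1]])"
```

```text
[ 0.68012473 -0.18991793  0.031     ] [ 0.68547603 -0.18725544  0.031     ] [np.float64(-0.0009247297503067742), np.float64(0.0012179262906011068)] [np.float64(-0.0019760304581433186), np.float64(0.0015554381313020726)]
```

Request:
apply_moves --plan '[[255,[0.01,-0.03,0],0],[255,[0,0,0],0],[255,[0,0,0],0],[230,[0,0,0],0],[200,[0,0,0],0],[170,[0,0,0],0],[130,[0,0,0],0],[130,[0,0,0],0],[130,[0,0,-0.5],0],[130,[0,0,-0.8],0],[130,[0,0,-0.8],0],[130,[0,0,0],0]]' --squeeze 10

```text
time_s: 45.68
tcp_pos: [0.5256, -0.2263, 0.1276]
eef_rot: [179.7, 0.1, 103.5]
contact_force: [-0.0, 0.4, -1.2]
gripper_width: 0.0427
```

Request:
apply_moves --plan '[[130,[0,-0.6,-0.5],0],[130,[-0.8,0,-0.5],0],[130,[-0.9,0,0],0],[130,[-0.9,0,0],0],[130,[-0.9,0,0],0],[130,[-0.5,0,0],0],[130,[0,0,0],0],[130,[0,0,0],0]]'

```text
time_s: 46.68
tcp_pos: [0.5401, -0.427, 0.173]
eef_rot: [-179.9, -0.1, 103.4]
contact_force: [-0.1, 0.6, -0.1]
gripper_width: 0.0426
```

```bash
python3 -c "
from h import *
need(.5202,-.2289,.018,103.3)
cap('side','side37');cap('top','top37')
crop('top37',355,125,395,160,16,'e3');crop('side37',195,115,235,165,12,'e4')"
```

```text
t 46.67 tcp [ 0.5401 -0.427   0.173 ] rot [-1.7994e+02 -7.0000e-02  1.0339e+02] F [-0.1  0.6 -0.1] w 0.0426
need units [3.95 0.53 3.1 ] turn 0.02
```

View pics/e3.png

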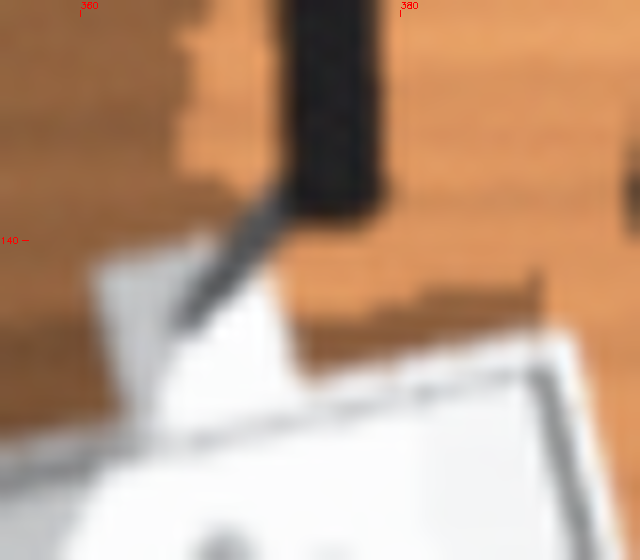

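View pics/e4.png

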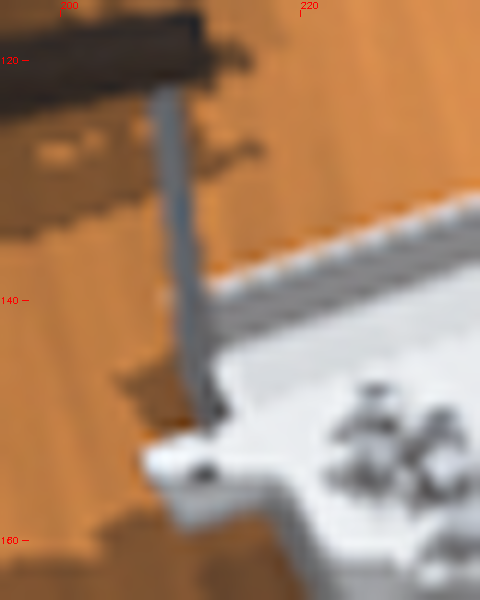

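View pics/top37.png

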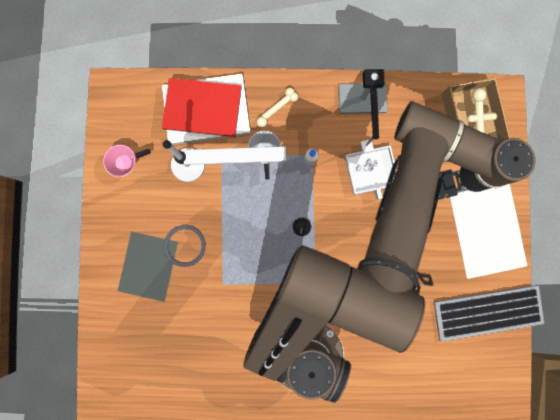

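View pics/side37.png

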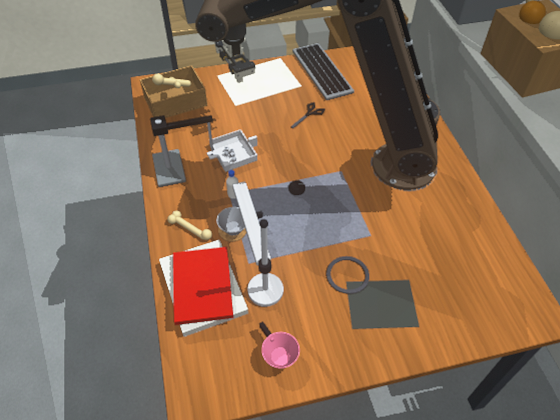

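```bash
python3 -c "
from h import *
T0=load('top0')['frame'];T1=load('top37')['frame']
crop('top37',290,140,325,250,5,'f1')
T=load('top37');S=load('side37')
p=lambda x0,y0,s,x,y:(x0+(x+.5)/s-.5,y0+(y+.5)/s-.5)
dT=atz(T,*p(355,125,16,189,320),.031);dS=atz(S,*p(195,115,12,204,468),.031)
print([.6792-dT[0],-.1887-dT[1]],[.6835-dS[0],-.1857-dS[1]])
from plant import close_job
print(close_job())"
```

```text
[np.float64(-0.0019328864913821242), np.float64(-0.00041307470965593063)] [np.float64(-0.0017451265714965025), np.float64(0.0010681306721802286)]
the job is handed in; nothing more can be done
None
```

The cup is back upright and empty on its coaster, all five parts are in the tray, and the tray's dot is under the pointer tip. I handed the job in at about 47 s. The hand-in reports no verdict.

- **Fetching the cup:** The tool could only point down, so the gripper could not reach the handle under the lamp bar. I first nudged the cup about 45 mm toward the robot with one finger on its far rim, which left it tilted, handle down, off the edge of the coaster. I then gripped the handle and pulled it clear.
- **Emptying it:** Over the tray I loosened the grip so the cup drooped mouth-down, and shook it until the parts fell out. The pictures show all five in the tray and an empty cup.
- **Putting it back:** I rolled the cup upright on the mat. The contact force peaked at about 37 N as I pressed it down, and then the handle slipped out of the light grip and the cup dropped the last bit onto its foot. I re-gripped it, set it gently on the edge of the coaster and pushed it home by the handle end. It now stands within about 5 mm of where it started.
- **Moving the tray:** I slid it by its lug and let go. In the last pictures the dot is about 2 mm from directly under the tip. The two cameras disagree on position by 3–5 mm, so I compared dot and tip within each view.
- **Other things on the desk:** Comparing pictures by eye, the lamp, glue, mouse, ring, scissors and bone look unmoved. I did not measure them. The robot is touching nothing.

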